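Move the braked tray carriage up to its buffer and lock it

ROBOT

A 6-joint arm with a two-finger parallel gripper is mounted at the origin on a cart in front of the work surface, level with it; the furniture and walls round the work are solid. World frame = base frame: x ahead of the robot, y to its left, z up, the work surface at z = 0. Lengths are in mm, angles in rad, forces in N, time in s.
With the tool pointing down it reaches from about 275 to 725 mm from the base axis. Payload 15.9 kg.
Tool frame: the origin (TCP) lies midway between the tips of the shut fingers; the grasp point (between the pads) lies 19 mm behind it; z points along the fingers, y is the direction in which the jaws open and shut (so a half turn about z gives the same grasp; the last joint's range is limited). The gripper opens to 85 mm and grips with 20 to 120 N. Pads are 22 mm wide; open, the fingers measure 114 mm over their backs; the gripper's body (76 mm by 85 mm) begins 54 mm behind the grasp point. The pads swing forward as they close: fully open they stand 13 mm farther back than shut.
Start: joints at [-1.235, 0.213, -0.034, 1.323, 0, 1.571], TCP at [164.756, -472.06, 191.706] pointing down, gripper open.
Joint ranges: [-2.98, 2.98], [-0.74, 1.72], [-1.14, 1.35], [-2.1, 2.04], [-1.57, 1.44], [-3.14, 3.14]. Speed limits (rad/s): [1.89, 1.89, 2.39, 2.57, 3.14, 3.14].

INTERFACE

Orientations are given as a unit quaternion [x, y, z, w].
In Python, from bench import ctrl gives the robot as it stands. The module is installed in compiled form; this text tells all that it offers.
- The arm moves only by the tool move_arm, never from a script. Its argument "moves" is a list of rows, each a list of 3 entries, a list of its own where there are three numbers: the finger opening in mm, from 0 to 85.4, then the shift along the tool's x, y, z in mm, then the turn, a rotation vector about the tool's x, y, z in rad. In form: [[grip, [tx, ty, tz], [wx, wy, wz]], ...]. A call has 1 to 8 rows; each row shifts and turns the commanded pose from where the row before left it, along the tool's axes as they then stand; what a row does not reach is not made up. A row lasts 1/12 s, in which the tool goes at most 41.7 mm and 7.16 degrees, less where a joint would pass 70% of its speed; a pose out of reach is approached as far as the arm can. A call is refused whole if a number of a shift passes 41.7 or a number of a turn 0.125, either way. A call with a gripper value outside its range is refused whole. The fingers move at their own pace and stop on an object; "newtons" is the grip in N (left out, the last holds). Time passes only in rows, so rows that do not move let the fingers close. It gives the time, the measured TCP pose, the force and the opening at its end, in the units of the state.
- ctrl.observe(): the state, without advancing time (a new reading comes with each control period).
- ctrl.camera(name): name is "side" or "top"; returns (picture, depth): 384x512x3 uint8, blue, green, red; 384x512 float32, mm along the optical axis (not along the pixel's ray), 0 where there is no reading.
- ctrl.camera_info(name): a dict with "fx", "fy", "cx", "cy" (pixels), "D" ([k1, k2, p1, p2, k3] as OpenCV has them; the pictures are not rectified), "origin" and "attitude" of the camera in the world. Camera axes: x right, y down, z forward; pixel columns grow to the right and rows downward; lengths in mm; the calibration is good to about 2 mm. A picture is of the moment at which its call begins. camera_info takes no time and is no camera call.
- ctrl.hand_in(): hands the job in, once; it reports no verdict.
The state is a dict: "clock": time; "qpos": joint angles; "joint_vel": joint speeds; "joint_efforts": joint torques, N m; "eef_pos": TCP position; "ee_rot": TCP orientation; "wrist_force": force on the tool from outside, world axes, zero at the start; "torque": the same for the moment, N m; "grip_width": finger opening in mm.
Only numpy, scipy, OpenCV 4.12 (cv2) and the standard library are available. Lean on these libraries where they do the work, as an engineer would, in place of code of your own. Each camera call takes 0.05 s, during which the arm holds its last target.

TASK

The small tray carriage on the track is held by its kick-down brake. Flick the brake lever right up to free it, push the carriage along the track until it presses the sprung buffer pin of the end stop in a little, without ramming it, then push the lever fully down again so that the brake holds the carriage against the buffer. Never drag the carriage while the brake is on, and leave the things standing around alone.

Things in the scene. Friction and masses are not known exactly. Their poses are not given: they have to be found in the camera images.
- track: Fixed aluminium track, 130 mm wide, 320 mm long. Its y axis is the direction of travel, towards the end stop; its x axis points across, away from the robot; the brake strip lies along the front (-x) edge. Origin at table height; the plate spans x -77 to +53, y -140 to +180 mm. Rails 24 mm high.
- carriage: Low plywood tray on the track (about 5 N of friction with the brake off, travel 200 mm). Axes as the track's; origin at table height under its middle. Tray x -35 to +55, y -50 to +50 mm, walls from 38 to 68 mm high; the bobbins and punches fixed in it rise to 70 mm. A steel plate on its front end wall (face at y = +54 mm) meets the buffer pin.
- push_point (a point): Middle of the outside of the tray's rear end wall, 15 mm below the wall's top edge: the place to push the carriage towards the stop (along +y of the track).
- brake (a joint): Angle of the kick-down brake lever (rad): 0 = fully down on its stop, locked; 0.85 = fully up, off. Lifting swings its free end up and towards the tray. Its sprung rubber foot rubs on the strip, passes dead centre at 0.1 and is clear above about 0.6. Turning it takes up to 0.6 Nm, some 9 N at the tread. It stays where it is left.
- brake_hinge (a point): Middle of the brake lever's hinge axis, at x = -50, y = 0, z = 52 mm in the carriage's frame; the axis runs along the carriage's y.
- brake_grip (a point): Middle of the rubber tread at the free end of the brake lever, 63 mm from the hinge axis. With the lever down, the lever is level and points along the carriage's -x. The tread is 28 mm long, 20 mm wide (along the carriage's y) and 12 mm thick; the bar is 18 mm wide, 8 mm thick; the lever ends 77 mm from the hinge. Free space at both sides and below.
- stop: Dark steel block clamped across the track's far (+y) end; axes as the track's, origin at table height. From its face (y = -13 mm) sticks a brass screw with a sprung buffer pin at x = 12, z = 53 mm. The screw's setting varies and is not measured: the pin's tip lies at y = -32 to -55 mm. The pin yields 1 mm per 1.2 N, for 10 mm, then is solid. Over 20 N is ramming.
- bobbin_mid (a point): Small thread bobbin, 38 mm across and 55 mm high, standing beyond the track; the point is its centre. Leave it alone.
- wax_tin_mid (a point): Round wax tin, 68 mm across and 34 mm high, on the table to the right; the point is its centre. Leave it alone.
- tape_roll_mid (a point): Roll of tape lying flat, 111 mm across and 24 mm high, to the right at the back; the point is its centre. Leave it alone.

How it is judged (in metres and radians):
On the way, in this order (a step that is already met when the one before it is completed fails the run):
1. the brake lever is flicked up, clear of the strip (above 0.65 rad) (value of joint brake above 0.65 rad), for 0.2 s.
2. with the brake still up, the carriage is pressed against the buffer pin with more than 2 N (contact force between carriage and stop above 2 N and value of joint brake above 0.6 rad), for 0.2 s.
At the end, for the whole second after the job is handed in: The brake lever is fully down (below 0.06 rad), the carriage stands still and still presses on the buffer pin with more than 0.5 N (value of joint brake below 0.06 rad and contact force between carriage and stop above 0.5 N and linear speed of carriage below 0.005 m/s); the robot touches nothing.
It fails at once if the carriage is rammed onto the buffer (more than 20 N) (contact force between carriage and stop above 20 N).
It fails at once if the carriage is dragged along with the brake on (lever below 0.3 rad, faster than 30 mm/s) (value of joint brake below 0.3 rad and linear speed of carriage above 0.03 m/s).
It fails at once if the bobbin, the wax tin or the tape roll is moved more than 30 mm (distance of any of bobbin_mid, wax_tin_mid, tape_roll_mid from where it was at the start of the episode above 0.03 m).
It also fails if it takes over 64 s, if anything falls off the work surface, if the arm or the gripper's body presses on something with over 40 N, if the wrist force passes 120 N, or if a joint passes its speed limit or range.

## Working session

There is one attempt and no reset: what is moved stays moved. The work goes in short steps, Python scripts to look and compute and a tool call to move; the robot and the scene stay as the last step left them, time stands still between calls to the robot, and variables do not carry over. Pictures are saved under pics/ and viewed, and the job is handed in when it is done.

Besides the shell and the picture viewer there is one more tool, called after "Emit:" by a JSON object that holds its "fn" and its "kwargs", one argument or row to a line. move_arm: Moves the arm, as the interface text tells. Its arguments: {"type":"object","properties":{"moves":{"type":"array","items":{"type":"array"}},"newtons":{"type":"number"}},"required":["moves"]}

```bash
ls; mkdir -p pics; python3 - <<'E'
from bench import ctrl
import cv2,numpy as np
print(ctrl.observe())
for n in("side","top"):
    im,d=ctrl.camera(n); cv2.imwrite(f"pics/{n}0.png",im); np.save(f"pics/{n}0.npy",d); cv2.imwrite(f"pics/{n}0raw.png",im)
    print(n,ctrl.camera_info(n))
E
```

```text
pics
{'clock': 0.0, 'qpos': array([-1.23502990e+00,  2.13358553e-01, -3.50489655e-02,  1.32351830e+00,
       -6.61952561e-05,  1.57078442e+00]), 'joint_vel': array([ 0.00092999, -0.00036435, -0.00074624, -0.0005947 ,  0.0026159 ,
        0.00204628]), 'joint_efforts': array([-1.21478704e-03, -6.86157489e+01,  4.87118518e+01,  1.77399802e-02,
        4.46503157e-05,  1.71325712e-05]), 'eef_pos': array([ 164.59585232, -471.71885401,  191.21902095]), 'ee_rot': array([ 9.85939526e-01,  1.67101561e-01, -1.26995756e-04, -5.51277025e-04]), 'wrist_force': array([-0.83764458, -0.42007835, -0.10272271]), 'torque': array([-0.03512734,  0.03512598, -0.03385902]), 'grip_width': 85.50696381563948}
side {'fx': 459.3907024746168, 'fy': 459.3907024746168, 'cx': 254.62440801581874, 'cy': 194.15839309862633, 'D': array([-0.08235092,  0.        ,  0.        ,  0.        ,  0.        ]), 'origin': array([162.9910412 , 867.17441317, 487.71585682]), 'attitude': array([-0.20357013,  0.80958364, -0.53385203,  0.13466825])}
top {'fx': 454.3666594573103, 'fy': 454.3666594573103, 'cx': 244.50787471700676, 'cy': 189.44294296867804, 'D': array([-0.09773624,  0.        ,  0.        ,  0.        ,  0.        ]), 'origin': array([ 350.6764339 ,  -32.29258014, 1413.81772919]), 'attitude': array([ 0.70389433, -0.70250594,  0.07237209, -0.07602938])}
```

View pics/side0.png

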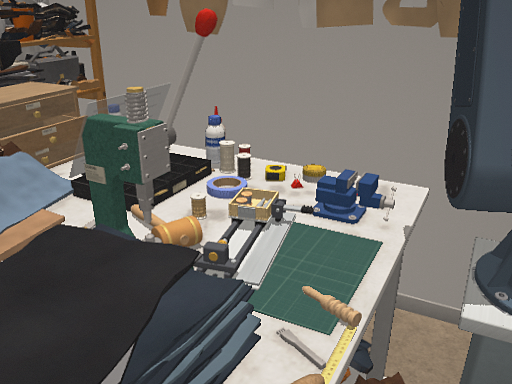

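View pics/top0.png

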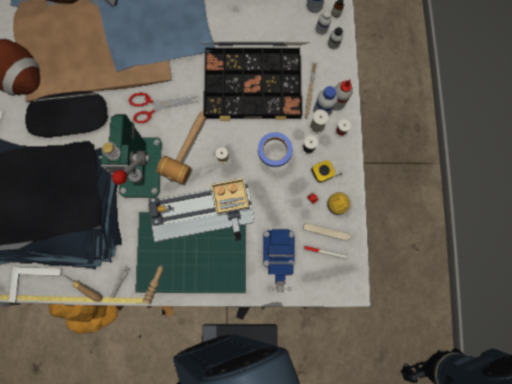

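```bash
cat > h.py <<'E'
import numpy as np,cv2
from scipy.spatial.transform import Rotation as R
from bench import ctrl
def P(n,u,v,depth=None,z=None):
    i=ctrl.camera_info(n);K=np.array([[i['fx'],0,i['cx']],[0,i['fy'],i['cy']],[0,0,1.]])
    p=cv2.undistortPoints(np.array([[[u,v]]],float),K,i['D'])[0,0]
    r=R.from_quat(i['attitude']).apply([p[0],p[1],1.]);o=i['origin']
    t=depth if depth is not None else (z-o[2])/r[2]
    return o+r*t
def proj(n,X):
    i=ctrl.camera_info(n);K=np.array([[i['fx'],0,i['cx']],[0,i['fy'],i['cy']],[0,0,1.]])
    c=R.from_quat(i['attitude']).inv().apply(np.atleast_2d(X)-i['origin'])
    return cv2.projectPoints(c,np.zeros(3),np.zeros(3),K,i['D'])[0][:,0]
E
python3 - <<'E'
import cv2
a=cv2.imread("pics/top0raw.png")[165:250,135:265]; cv2.imwrite("pics/topc.png",cv2.resize(a,None,fx=6,fy=6,interpolation=cv2.INTER_CUBIC))
a=cv2.imread("pics/side0raw.png")[170:285,180:320]; cv2.imwrite("pics/sidec.png",cv2.resize(a,None,fx=5,fy=5,interpolation=cv2.INTER_CUBIC))
E
```

```text
(no output)
```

View pics/topc.png

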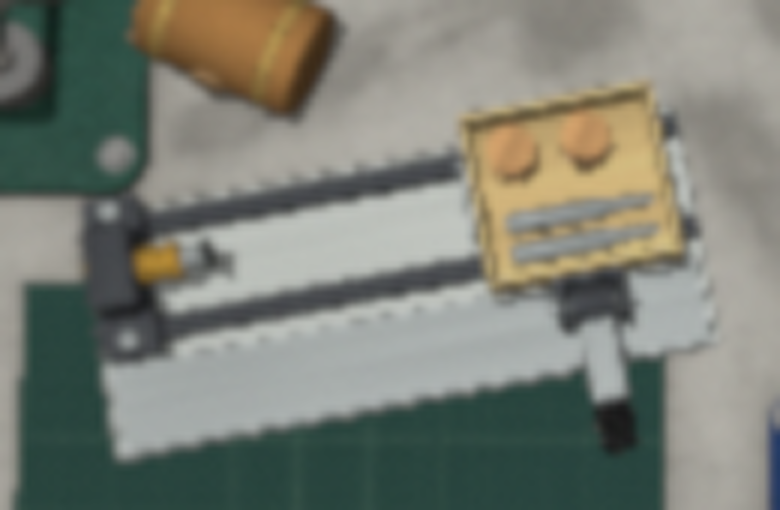

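View pics/sidec.png

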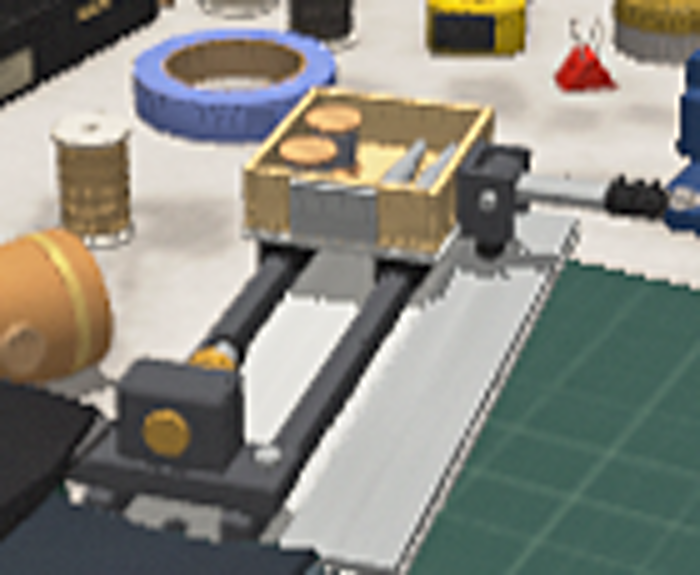

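```bash
python3 - <<'E'
from h import *
from scipy.optimize import least_squares
C=[((460,116),(55,50,68)),((652,84),(55,-50,68)),((688,250),(-35,-50,68)),((494,291),(-35,50,68))]
px=np.array([[135+u/6,165+v/6] for (u,v),_ in C]); X=np.array([c for _,c in C],float)
def tf(p,X): 
    c,s=np.cos(p[2]),np.sin(p[2]); return np.c_[c*X[:,0]-s*X[:,1]+p[0],s*X[:,0]+c*X[:,1]+p[1],X[:,2]]
f=lambda p:(proj("top",tf(p,X))-px).ravel()
s=least_squares(f,[300,0,0]);print("tray",s.x,np.round(s.fun,2))
for (u,v),_ in C: print(P("top",135+u/6,165+v/6,z=68).round(1))
p=s.x
for nm,q in dict(push=(0-5,-50,53),hinge=(-50,0,52),grip=(-113,0,52),end=(-127,0,52),plate=(10,54,53)).items():
    w=tf(p,np.array([q],float))[0]; print(nm,w.round(1),"crop",((proj("top",w)[0]-[135,165])*6).round(),"side",((proj("side",w)[0]-[180,170])*5).round())
# track
for (u,v) in [(118,460),(712,342),(100,350)]: print("plate",P("top",135+u/6,165+v/6,z=5).round(1))
for (u,v) in [(232,262)]: print("pin",P("top",135+u/6,165+v/6,z=53).round(1))
d=np.load("pics/top0.npy")
for nm,(u,v) in dict(tread=(615,425),bar=(605,360),wall=(670,170),plate=(660,320),plate2=(300,390),mat=(500,450)).items():
    uu,vv=135+u/6,165+v/6
    print(nm,P("top",uu,vv,depth=d[int(round(vv)),int(round(uu))]).round(1))
E
```

```text
tray [6.08469878e+02 1.51119927e+01 1.99303674e-01] [-0.04  0.37  0.24 -0.61  0.09  0.31 -0.28 -0.08]
[653.6  74.9  68. ]
[670.4 -22.3  68. ]
[585.  -40.6  68. ]
[564.   56.3  68. ]
push [613.5 -34.9  53. ] crop [677. 200.] side [437. 127.]
hinge [559.5   5.2  52. ] crop [597. 305.] side [503. 182.]
grip [497.7  -7.3  52. ] crop [621. 427.] side [640. 199.]
end [484. -10.  52.] crop [627. 455.] side [671. 202.]
plate [607.6  70.   53. ] crop [470. 211.] side [341. 212.]
plate [484.7 254.7   5. ]
plate [547.4 -53.5   5. ]
plate [542.2 266.5   5. ]
pin [580.9 190.7  53. ]
tread [498.3  -4.3  57.4]
bar [530.6   0.9  59.8]
wall [638.2 -31.5   7.7]
plate [557.8 -26.4  12.6]
plate2 [521.1 160.1   9.8]
mat [490.6  56.1   7.2]
```

```bash
python3 - <<'E'
from h import *
t=P("top",135+615/6,165+425/6,z=56);print("tread top",t.round(1))
s=P("side",180+636/5,170+193/5,z=56);print("tread side",s.round(1))
d=np.load("pics/top0.npy")
def W(d,n):
    v,u=np.mgrid[0:384,0:512];i=ctrl.camera_info(n);K=np.array([[i['fx'],0,i['cx']],[0,i['fy'],i['cy']],[0,0,1.]])
    p=cv2.undistortPoints(np.c_[u.ravel(),v.ravel()].astype(float)[:,None],K,i['D'])[:,0]
    c=np.c_[p,np.ones(len(p))]*d.ravel()[:,None]
    return (R.from_quat(i['attitude']).apply(c)+i['origin']).reshape(384,512,3)
w=W(d,"top")
for nm,(a,b,c,e) in dict(vise=(225,295,258,302),around=(175,240,150,250),mallet=(110,185,155,210)).items():
    q=w[a:b,c:e].reshape(-1,3);h=q[q[:,2]>30];print(nm,h.min(0).round(),h.max(0).round())
q=w[225:295,258:302].reshape(-1,3)
for z in(30,60,90,120):
  h=q[q[:,2]>z]; print(z,len(h),h.min(0).round() if len(h) else'',h.max(0).round() if len(h) else '')
a=cv2.imread("pics/top0raw.png")[215:245,222:252]; cv2.imwrite("pics/tr.png",cv2.resize(a,None,fx=16,fy=16,interpolation=cv2.INTER_CUBIC))
E
```

```text
tread top [498.4  -4.2  56. ]
tread side [498.6  -3.8  56. ]
vise [ 336. -165.   30.] [ 516.  -32. 1414.]
around [351. -36.  30.] [ 692.  269. 1414.]
mallet [351. -32.  30.] [ 903.  252. 1414.]
30 1206 [ 336. -165.   30.] [ 516.  -32. 1414.]
60 1125 [ 336. -165.   60.] [ 516.  -32. 1414.]
90 626 [ 351. -165.   90.] [ 494.  -32. 1414.]
120 14 [ 351.  -32. 1414.] [ 351.  -32. 1414.]
```

View pics/tr.png

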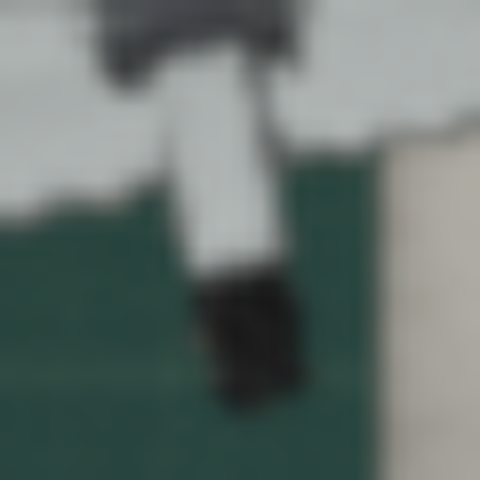

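```bash
python3 - <<'E'
from h import *
d=np.load("pics/top0.npy")
for (u,v) in [(264,232),(264,250),(264,270),(268,280),(294,232),(275,290),(278,228)]:
    for du in (0,2): print((u+du,v),P("top",u+du,v,depth=d[v,u+du]).round())
o=ctrl.observe(); p=o['eef_pos']; r=R.from_quat(o['ee_rot'])
print(r.inv().apply(np.array([498.5,-4.2,240])-p), r.as_matrix().round(3))
E
```

```text
(264, 232) [515. -85.  17.]
(266, 232) [515. -91.  17.]
(264, 250) [460. -85.  10.]
(266, 250) [459. -91.  23.]
(264, 270) [399. -85.  -0.]
(266, 270) [399. -91.  -2.]
(268, 280) [369. -97.   4.]
(270, 280) [ 369. -103.   -3.]
(294, 232) [ 517. -180.   -1.]
(296, 232) [ 517. -186.   -2.]
(275, 290) [ 339. -119.   -4.]
(277, 290) [ 339. -121.   55.]
(278, 228) [ 529. -130.    1.]
(280, 228) [ 529. -136.    5.]
[ 469.26965351 -331.53670231  -48.40511133] [[ 0.944  0.329 -0.   ]
 [ 0.329 -0.944  0.001]
 [-0.    -0.001 -1.   ]]
```

Emit:
{"fn": "move_arm", "kwargs": {
  "moves": [
    [60,[0,0,-30],[0,0,0]],
    [60,[0,0,-30],[0,0,0]],
    [60,[32,-23,0],[0,0,0]],
    [60,[32,-23,0],[0,0,0]],
    [60,[32,-23,0],[0,0,0]],
    [60,[32,-23,0],[0,0,0]],
    [60,[32,-23,0],[0,0,0]],
    [60,[32,-23,0],[0,0,0]]
  ]
}}

```text
clock: 0.77
eef_pos: [301.0, -276.8, 251.6]
ee_rot: [0.986, 0.167, -0.0, -0.0]
wrist_force: [1.3, -0.5, 0.2]
grip_width: 60.2
```

Emit:
{"fn": "move_arm", "kwargs": {
  "moves": [
    [60,[32,-23,0],[0,0,0]],
    [60,[32,-23,0],[0,0,0]],
    [60,[32,-23,0],[0,0,0]],
    [60,[32,-23,0],[0,0,0]],
    [60,[32,-23,0],[0,0,0]],
    [60,[32,-23,0],[0,0,0]],
    [60,[0,0,0],[0,0,0.12]],
    [60,[0,0,0],[0,0,0]]
  ]
}}

```text
clock: 1.43
eef_pos: [436.9, -83.2, 251.2]
ee_rot: [0.994, 0.107, -0.001, -0.0]
wrist_force: [-0.3, -0.3, -0.3]
grip_width: 60.3
```

```bash
cat >> h.py <<'E'
def st(tgt=None,yaw=0.2):
    o=ctrl.observe(); r=R.from_quat(o['ee_rot']); p=o['eef_pos']
    Rd=R.from_matrix(np.array([[np.cos(yaw),np.sin(yaw),0],[np.sin(yaw),-np.cos(yaw),0],[0,0,-1]]).T if 0 else np.c_[[np.cos(yaw),np.sin(yaw),0],[np.sin(yaw),-np.cos(yaw),0],[0,0,-1]])
    print("t",round(o['clock'],2),"p",p.round(1),"F",o['wrist_force'].round(2),"T",o['torque'].round(2),"g",round(o['grip_width'],1))
    print(" turn to yaw",(r.inv()*Rd).as_rotvec().round(3))
    if tgt is not None: print(" shift tool",r.inv().apply(np.array(tgt)-p).round(1))
E
python3 -c "
from h import *
st([498.5,-4.2,240])"
```

```text
t 1.43 p [436.9 -83.2 251.2] F [-0.29 -0.34 -0.3 ] T [-0.03 -0.03 -0.  ] g 60.3
 turn to yaw [-0.     0.001  0.014]
 shift tool [ 77.  -64.2  11.1]
```

Emit:
{"fn": "move_arm", "kwargs": {
  "moves": [
    [60,[26,-21,0],[0,0,0.014]],
    [60,[26,-21,0],[0,0,0]],
    [60,[25,-22,0],[0,0,0]],
    [60,[0,0,40],[0,0,0]],
    [60,[0,0,40],[0,0,0]],
    [60,[0,0,20],[0,0,0]],
    [60,[0,0,0],[0,0,0]]
  ]
}}

```text
clock: 2.02
eef_pos: [495.5, -7.5, 147.6]
ee_rot: [0.995, 0.102, -0.003, -0.0]
wrist_force: [-0.2, 1.0, 0.6]
grip_width: 59.6
```

```bash
python3 - <<'E'
from h import *
st([498.5,-4.2,34])
for n in("side","top"):
    im,d=ctrl.camera(n)
    c=im[165:265,180:300] if n=="top" else im[130:245,230:370]
    cv2.imwrite(f"pics/{n}1.png",cv2.resize(c,None,fx=5,fy=5,interpolation=cv2.INTER_CUBIC))
E
```

```text
t 2.02 p [495.5  -7.5 147.6] F [-0.22  1.03  0.61] T [-0.02  0.03  0.01] g 59.6
 turn to yaw [-0.001  0.007  0.004]
 shift tool [  4.3  -2.5 113.6]
```

View pics/side1.png

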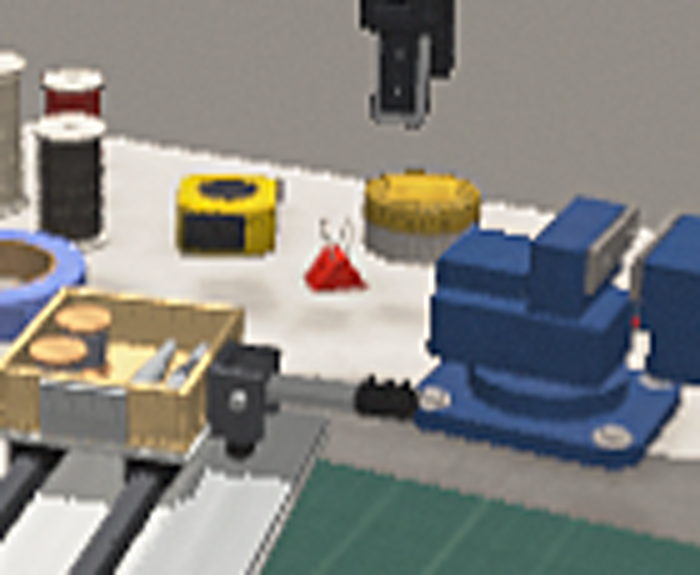

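View pics/top1.png

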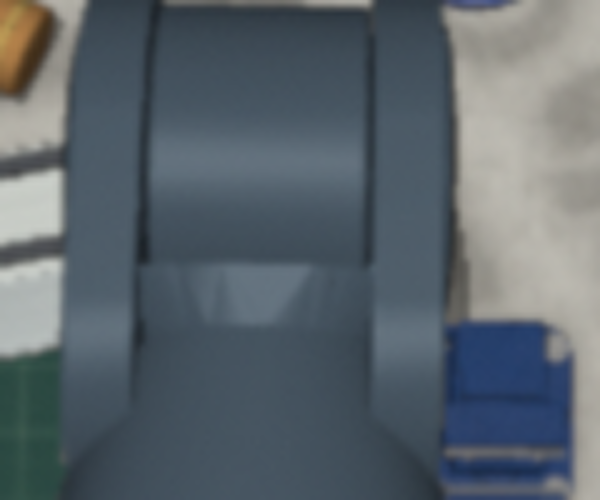

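Emit:
{"fn": "move_arm", "kwargs": {
  "moves": [
    [60,[0,0,0],[0,0,0]],
    [60,[0,0,0],[0,0,0]]
  ]
}}

```text
clock: 2.28
eef_pos: [499.7, -7.0, 153.6]
ee_rot: [0.995, 0.101, 0.001, 0.0]
wrist_force: [0.5, -0.3, 0.6]
grip_width: 60.1
```

```bash
python3 - <<'E'
from h import *
st([498.5,-4.2,34])
p=ctrl.observe()['eef_pos']; print((proj("side",p)-[230,130])*5)
E
```

```text
t 2.28 p [499.7  -7.  153.6] F [ 0.46 -0.27  0.55] T [0.03 0.01 0.01] g 60.1
 turn to yaw [ 0.001 -0.003  0.002]
 shift tool [ -0.9  -3.  119.6]
[[396.45173107 183.79449893]]
```

```bash
python3 - <<'E'
from h import *
im,d=ctrl.camera("side")
c=im[90:200,260:360];cv2.imwrite("pics/s2.png",cv2.resize(c,None,fx=5,fy=5,interpolation=cv2.INTER_CUBIC))
p=ctrl.observe()['eef_pos']; print((proj("side",p)-[260,90])*5)
for v in range(138,168,2): print(v,[(P("side",u,v,depth=d[v,u]).round().astype(int).tolist()) for u in (306,310,314)])
E
```

```text
[[246.60659446 384.48720301]]
138 [[493, 36, 230], [485, 36, 231], [483, 19, 227]]
140 [[491, 40, 227], [485, 35, 226], [502, -34, 206]]
142 [[492, 38, 222], [486, 32, 221], [503, -37, 200]]
144 [[492, 36, 217], [484, 36, 218], [892, -1073, -138]]
146 [[494, 33, 212], [486, 31, 213], [897, -1087, -153]]
148 [[492, 36, 209], [484, 36, 210], [895, -1082, -160]]
150 [[495, 29, 202], [486, 28, 203], [894, -1083, -170]]
152 [[935, -1085, -187], [486, 28, 199], [889, -1068, -175]]
154 [[929, -1071, -192], [912, -1078, -192], [894, -1084, -190]]
156 [[936, -1089, -208], [912, -1081, -202], [163, 867, 488]]
158 [[935, -1088, -218], [908, -1071, -209], [893, -1084, -210]]
160 [[930, -1077, -224], [911, -1080, -222], [894, -1088, -222]]
162 [[932, -1082, -236], [910, -1077, -231], [891, -1081, -229]]
164 [[927, -1070, -242], [909, -1077, -241], [617, -348, 34]]
166 [[632, -323, 33], [622, -329, 33], [610, -332, 34]]
```

View pics/s2.png

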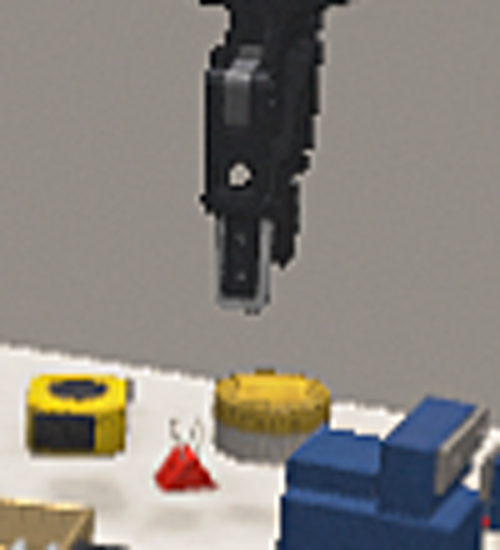

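Emit:
{"fn": "move_arm", "kwargs": {
  "moves": [
    [0,[0,0,0],[0,0,0]],
    [0,[0,0,0],[0,0,0]],
    [0,[0,0,0],[0,0,0]],
    [0,[0,0,0],[0,0,0]],
    [0,[0,0,0],[0,0,0]],
    [0,[0,0,0],[0,0,0]]
  ]
}}

```text
clock: 2.83
eef_pos: [498.6, -6.5, 151.7]
ee_rot: [0.995, 0.101, -0.0, 0.0]
wrist_force: [-0.5, 0.9, -0.1]
grip_width: 0.1
```

```bash
python3 - <<'E'
from h import *
im,d=ctrl.camera("side")
c=im[90:200,260:360];cv2.imwrite("pics/s3.png",cv2.resize(c,None,fx=5,fy=5,interpolation=cv2.INTER_CUBIC))
st()
p=ctrl.observe()['eef_pos']; print((proj("side",p)-[260,90])*5)
for v in range(142,174,2): print(v,[(P("side",u,v,depth=d[v,u]).round().astype(int).tolist()) for u in (302,306,310,314)])
E
```

```text
t 2.88 p [498.6  -6.5 151.7] F [-0.23 -0.44  0.95] T [ 0.03 -0.    0.  ] g 0.4
 turn to yaw [-0.     0.     0.002]
[[248.21645215 388.7351757 ]]
142 [[959, -1089, -142], [505, 4, 211], [495, 9, 214], [490, -1, 212]]
144 [[956, -1081, -150], [506, 3, 206], [495, 7, 209], [490, -3, 207]]
146 [[954, -1077, -158], [506, 3, 202], [496, 3, 203], [489, -1, 203]]
148 [[955, -1082, -170], [505, 3, 198], [496, 4, 199], [489, -2, 199]]
150 [[952, -1074, -177], [505, 2, 193], [496, 2, 194], [488, 0, 195]]
152 [[959, -1093, -193], [933, -1079, -185], [918, -1094, -187], [892, -1077, -178]]
154 [[954, -1082, -199], [935, -1087, -198], [915, -1088, -195], [895, -1086, -191]]
156 [[955, -1086, -211], [934, -1084, -207], [909, -1073, -200], [891, -1078, -198]]
158 [[953, -1082, -219], [931, -1079, -215], [913, -1084, -214], [887, -1068, -205]]
160 [[953, -1083, -230], [931, -1080, -225], [912, -1082, -223], [886, -1067, -214]]
162 [[948, -1071, -235], [928, -1073, -233], [912, -1085, -234], [890, -1080, -229]]
164 [[954, -1088, -252], [931, -1081, -246], [913, -1087, -244], [616, -345, 35]]
166 [[680, -410, -2], [632, -323, 33], [620, -326, 34], [611, -333, 34]]
168 [[670, -387, 0], [624, -304, 35], [615, -311, 34], [604, -317, 34]]
170 [[661, -367, 2], [619, -293, 33], [608, -295, 34], [600, -305, 32]]
172 [[656, -354, 0], [616, -285, 30], [603, -284, 33], [593, -288, 33]]
```

View pics/s3.png

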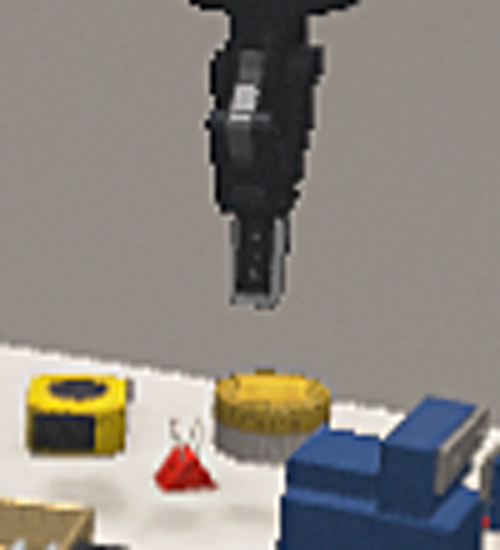

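Emit:
{"fn": "move_arm", "kwargs": {
  "moves": [
    [60,[0.5,-2,0],[0,0,0]],
    [60,[0,0,0],[0,0,0]],
    [60,[0,0,30],[0,0,0]],
    [60,[0,0,30],[0,0,0]],
    [60,[0,0,22],[0,0,0]],
    [60,[0,0,0],[0,0,0]],
    [60,[0,0,0],[0,0,0]],
    [60,[0,0,0],[0,0,0]]
  ]
}}

```text
clock: 3.55
eef_pos: [499.5, -4.4, 71.1]
ee_rot: [0.995, 0.101, 0.001, 0.0]
wrist_force: [0.3, 0.7, 0.8]
grip_width: 59.6
```

```bash
python3 - <<'E'
from h import *
im,d=ctrl.camera("side")
c=im[130:240,250:350];cv2.imwrite("pics/s4.png",cv2.resize(c,None,fx=5,fy=5,interpolation=cv2.INTER_CUBIC))
st()
p=ctrl.observe()['eef_pos']; print((proj("side",p)-[250,130])*5)
E
```

```text
t 3.6 p [499.8  -4.4  71.4] F [ 0.95  0.48 -0.35] T [-0.01 -0.01 -0.  ] g 60.2
 turn to yaw [ 0.    -0.002  0.002]
[[285.5255522  360.46995087]]
```

View pics/s4.png

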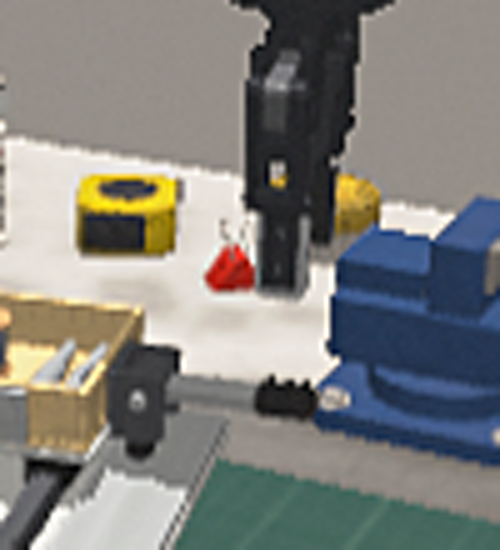

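Emit:
{"fn": "move_arm", "kwargs": {
  "moves": [
    [60,[0,0,20],[0,0,0]],
    [60,[0,0,20],[0,0,0]],
    [60,[0,0,15],[0,0,0]],
    [60,[0,0,0],[0,0,0]],
    [60,[0,0,0],[0,0,0]],
    [60,[0,0,0],[0,0,0]]
  ]
}}

```text
clock: 4.1
eef_pos: [499.8, -4.5, 16.3]
ee_rot: [0.995, 0.101, 0.001, 0.0]
wrist_force: [0.3, -0.2, 0.9]
grip_width: 59.9
```

```bash
python3 - <<'E'
from h import *
im,d=ctrl.camera("side")
c=im[130:240,250:350];cv2.imwrite("pics/s5.png",cv2.resize(c,None,fx=5,fy=5,interpolation=cv2.INTER_CUBIC))
st()
for v in range(190,216,2): print(v,[(P("side",u,v,depth=d[v,u]).round().astype(int).tolist()) for u in (302,306,310)])
E
```

```text
t 4.15 p [499.9  -4.5  16.3] F [ 0.2   0.39 -0.22] T [-0.04 -0.03 -0.03] g 60.3
 turn to yaw [ 0.001 -0.002  0.002]
190 [[500, 29, 113], [514, -31, 88], [480, 33, 118]]
192 [[491, 50, 118], [485, 42, 116], [481, 30, 112]]
194 [[489, 55, 115], [480, 55, 117], [478, 38, 112]]
196 [[489, 55, 111], [480, 56, 113], [479, 35, 106]]
198 [[495, 40, 100], [486, 38, 101], [482, 26, 97]]
200 [[494, 41, 96], [486, 39, 97], [481, 27, 93]]
202 [[494, 41, 91], [486, 37, 91], [481, 27, 88]]
204 [[494, 41, 86], [486, 36, 86], [482, 25, 82]]
206 [[494, 38, 80], [485, 38, 82], [482, 25, 78]]
208 [[494, 40, 76], [486, 37, 77], [491, 0, 61]]
210 [[494, 39, 71], [486, 36, 72], [490, 1, 56]]
212 [[496, 33, 64], [488, 29, 64], [489, 3, 52]]
214 [[541, -81, 0], [533, -86, 0], [487, 7, 50]]
```

View pics/s5.png

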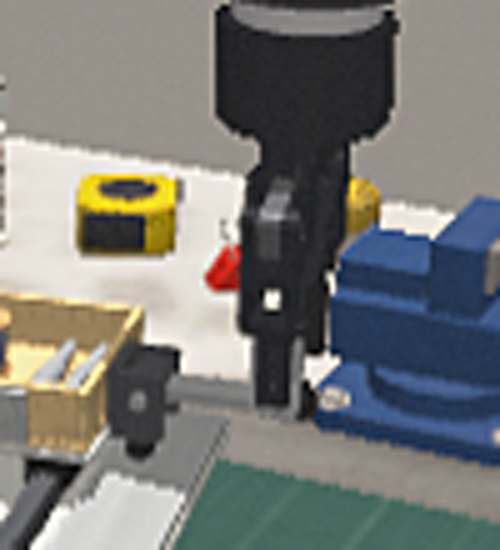

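Emit:
{"fn": "move_arm", "kwargs": {
  "moves": [
    [60,[-1,0,10],[0,0,0]],
    [45,[0,0,10],[0,0,0]],
    [35,[0,0,0],[0,0,0]],
    [30,[0,0,0],[0,0,0]],
    [27,[0,0,0],[0,0,0]],
    [25,[0,0,0],[0,0,0]],
    [23,[0,0,0],[0,0,0]],
    [22,[0,0,0],[0,0,0]]
  ],
  "newtons": 25
}}

```text
clock: 4.82
eef_pos: [497.9, -4.6, -5.0]
ee_rot: [0.995, 0.101, 0.0, 0.0]
wrist_force: [0.4, 0.0, -0.3]
grip_width: 22.1
```

```bash
python3 - <<'E'
from h import *
im,d=ctrl.camera("side")
c=im[150:240,260:350];cv2.imwrite("pics/s6.png",cv2.resize(c,None,fx=6,fy=6,interpolation=cv2.INTER_CUBIC))
st()
E
```

```text
t 4.87 p [497.9  -4.6  -5.1] F [ 0.12 -0.61  0.04] T [ 0.03 -0.   -0.02] g 22.3
 turn to yaw [ 0.    -0.     0.002]
```

View pics/s6.png

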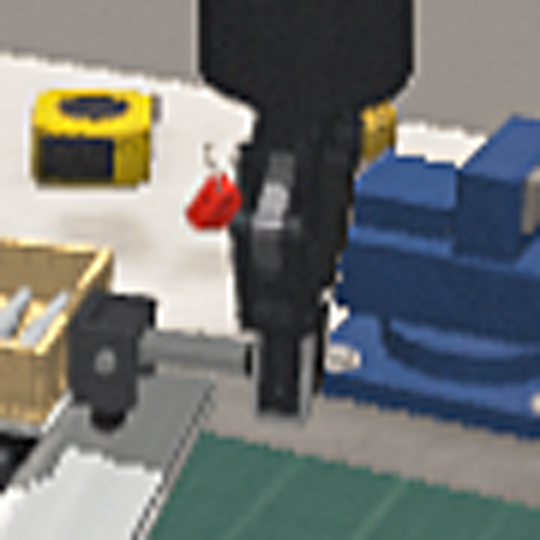

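Emit:
{"fn": "move_arm", "kwargs": {
  "moves": [
    [20,[0,0,0],[0,0,0]],
    [18,[0,0,0],[0,0,0]],
    [15,[0,0,0],[0,0,0]],
    [15,[0,0,0],[0,0,0]],
    [15,[0,0,0],[0,0,0]]
  ],
  "newtons": 30
}}

```text
clock: 5.28
eef_pos: [497.9, -4.8, -5.2]
ee_rot: [0.995, 0.101, 0.0, 0.0]
wrist_force: [-1.1, -2.8, 3.3]
grip_width: 19.7
```

Emit:
{"fn": "move_arm", "kwargs": {
  "moves": [
    [15,[0.3,0,-6.3],[0,0,0]],
    [15,[1,0,-6.2],[0,0,0]],
    [15,[1.5,0,-6.1],[0,0,0]],
    [15,[2.2,0,-5.9],[0,0,0]],
    [15,[0,0,0],[0,0,0]]
  ],
  "newtons": 40
}}

```text
clock: 5.7
eef_pos: [502.2, -3.9, 19.7]
ee_rot: [0.995, 0.101, -0.001, 0.0]
wrist_force: [-4.6, -5.5, 5.5]
grip_width: 19.0
```

```bash
python3 - <<'E'
from h import *
im,d=ctrl.camera("side")
c=im[150:240,260:350];cv2.imwrite("pics/s7.png",cv2.resize(c,None,fx=6,fy=6,interpolation=cv2.INTER_CUBIC))
st()
E
```

```text
t 5.75 p [502.1  -3.9  19.4] F [-4.21 -5.7   2.61] T [-1.01  0.95 -0.05] g 19.5
 turn to yaw [0.    0.001 0.002]
```

View pics/s7.png

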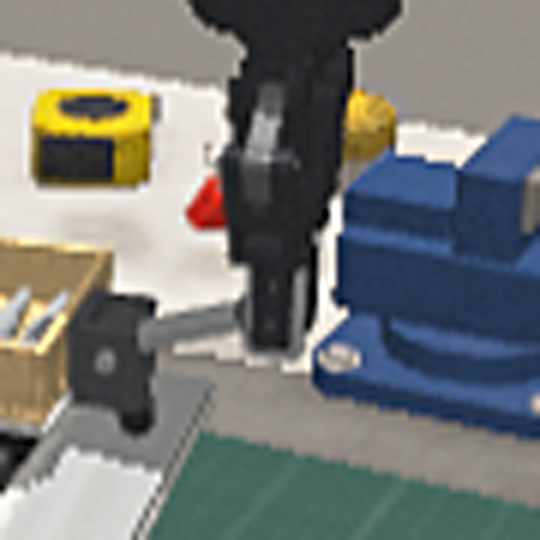

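Emit:
{"fn": "move_arm", "kwargs": {
  "moves": [
    [15,[2.7,0,-5.7],[0,0,0]],
    [15,[3.3,0,-5.4],[0,0,0]],
    [15,[3.8,0,-5.0],[0,0,0]],
    [15,[4.3,0,-4.6],[0,0,0]],
    [15,[0,0,0],[0,0,0]],
    [15,[0,0,0],[0,0,0]]
  ]
}}

```text
clock: 6.25
eef_pos: [516.0, -1.1, 40.0]
ee_rot: [0.995, 0.101, -0.001, 0.0]
wrist_force: [-4.8, -5.4, 2.9]
grip_width: 19.3
```

```bash
python3 - <<'E'
from h import *
im,d=ctrl.camera("side")
c=im[150:240,260:350];cv2.imwrite("pics/s8.png",cv2.resize(c,None,fx=6,fy=6,interpolation=cv2.INTER_CUBIC))
st()
E
```

```text
t 6.3 p [516.   -1.1  40. ] F [-4.17 -4.07  2.72] T [-1.05  0.85 -0.1 ] g 19.4
 turn to yaw [0.    0.001 0.002]
```

View pics/s8.png

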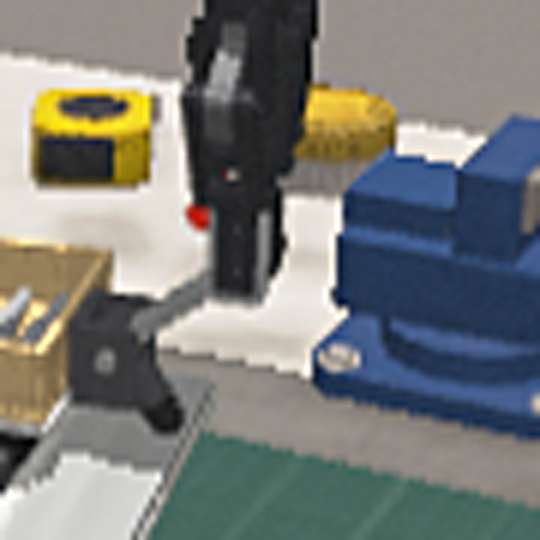

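Emit:
{"fn": "move_arm", "kwargs": {
  "moves": [
    [15,[2.5,0,-2],[0,0,0]],
    [15,[1.5,0,-1],[0,0,0]],
    [15,[0,0,0],[0,0,0]],
    [15,[0,0,0],[0,0,0]],
    [15,[0,0,0],[0,0,0]]
  ]
}}

```text
clock: 6.72
eef_pos: [518.9, -0.5, 42.6]
ee_rot: [0.995, 0.101, -0.001, 0.0]
wrist_force: [-7.2, -5.8, 2.3]
grip_width: 18.8
```

Release, back away upward and look.

Emit:
{"fn": "move_arm", "kwargs": {
  "moves": [
    [22,[-1,0,0],[0,0,0]],
    [26,[0,0,0],[0,0,0]],
    [36,[0,0,0],[0,0,0]],
    [60,[0,0,0],[0,0,0]],
    [60,[0,0,0],[0,0,0]],
    [60,[0,0,-30],[0,0,0]],
    [60,[0,0,-40],[0,0,0]],
    [60,[0,0,-20],[0,0,0]]
  ]
}}

```text
clock: 7.38
eef_pos: [520.3, -0.1, 136.5]
ee_rot: [0.995, 0.101, 0.001, 0.0]
wrist_force: [1.6, -0.1, -0.0]
grip_width: 59.8
```

```bash
python3 - <<'E'
from h import *
im,d=ctrl.camera("side")
c=im[150:240,240:330];cv2.imwrite("pics/s9.png",cv2.resize(c,None,fx=6,fy=6,interpolation=cv2.INTER_CUBIC))
st()
E
```

```text
t 7.43 p [ 5.219e+02 -1.000e-01  1.392e+02] F [1.11 0.88 4.89] T [ 0.01 -0.03  0.04] g 59.9
 turn to yaw [ 0.001 -0.007  0.002]
```

View pics/s9.png

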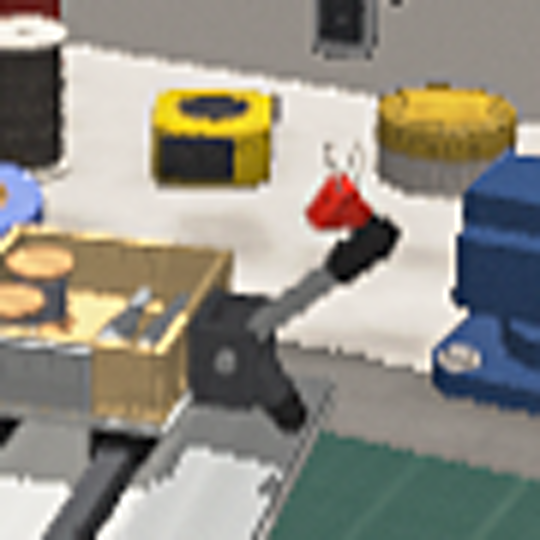

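```bash
python3 - <<'E'
from h import *
ex=np.array([.98,.199,0])
h=np.array([498.5,-4.2,52])+63*ex; print("hinge",h)
for a in(.6,.7,.8,.85):
    w=h-63*np.cos(a)*ex+[0,0,63*np.sin(a)]; print(a,w.round(1),((proj("side",w)[0]-[240,150])*6).round())
E
```

```text
hinge [560.24    8.337  52.   ]
0.6 [509.3  -2.   87.6] [378. 270.]
0.7 [513.   -1.3  92.6] [368. 256.]
0.8 [ 5.172e+02 -4.000e-01  9.720e+01] [357. 243.]
0.85 [5.195e+02 1.000e-01 9.930e+01] [352. 237.]
```

Emit:
{"fn": "move_arm", "kwargs": {
  "moves": [
    [30,[-20,0,0],[0,0,0]],
    [0,[-22,0,0],[0,0,0]],
    [0,[0,0,30],[0,0,0]],
    [0,[0,0,35],[0,0,0]],
    [0,[0,0,35],[0,0,0]],
    [0,[0,0,0],[0,0,0]],
    [0,[0,0,0],[0,0,0]],
    [0,[0,0,0],[0,0,0]]
  ]
}}

```text
clock: 8.1
eef_pos: [479.2, -8.6, 34.6]
ee_rot: [0.995, 0.101, 0.001, 0.0]
wrist_force: [-0.2, 0.5, 0.2]
grip_width: 0.1
```

```bash
python3 - <<'E'
from h import *
im,d=ctrl.camera("side")
c=im[150:240,240:330];cv2.imwrite("pics/s10.png",cv2.resize(c,None,fx=6,fy=6,interpolation=cv2.INTER_CUBIC))
st([495,-4.9,40])
E
```

```text
t 8.15 p [479.7  -8.6  35. ] F [0.8  0.31 0.42] T [ 0.04  0.03 -0.01] g 0.1
 turn to yaw [ 0.001 -0.003  0.002]
 shift tool [15.7 -0.6 -5. ]
```

View pics/s10.png

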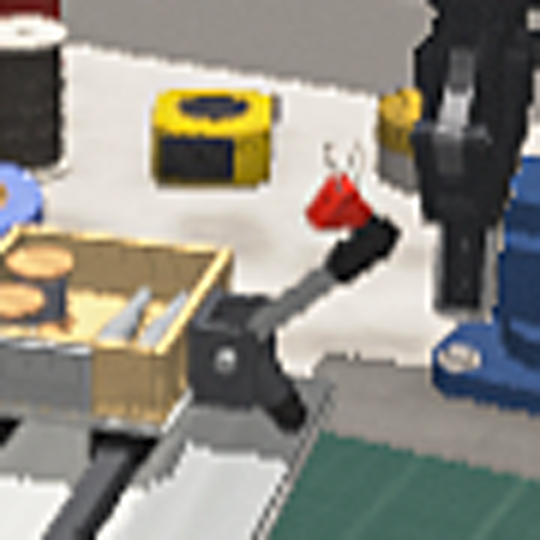

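Emit:
{"fn": "move_arm", "kwargs": {
  "moves": [
    [0,[6,0,0],[0,0,0]],
    [0,[4,0,0],[0,0,0]],
    [0,[3,0,0],[0,0,0]],
    [0,[0,0,0],[0,0,0]],
    [0,[0,0,0],[0,0,0]]
  ]
}}

```text
clock: 8.57
eef_pos: [491.3, -6.0, 33.1]
ee_rot: [0.995, 0.101, 0.0, 0.0]
wrist_force: [-0.6, 0.6, -0.2]
grip_width: 0.5
```

```bash
python3 - <<'E'
from h import *
st()
E
```

```text
t 8.57 p [491.3  -6.   33.1] F [-0.65  0.65 -0.16] T [ 0.04 -0.01  0.03] g 0.5
 turn to yaw [ 0.    -0.     0.002]
```

Emit:
{"fn": "move_arm", "kwargs": {
  "moves": [
    [0,[2,0,0],[0,0,0]],
    [0,[2,0,0],[0,0,0]],
    [0,[0,0,0],[0,0,0]],
    [0,[0,0,0],[0,0,0]]
  ]
}}

```text
clock: 8.9
eef_pos: [492.9, -5.6, 32.7]
ee_rot: [0.995, 0.101, -0.002, 0.0]
wrist_force: [-15.4, -3.2, 12.7]
grip_width: -0.4
```

Emit:
{"fn": "move_arm", "kwargs": {
  "moves": [
    [0,[-12,0,0],[0,0,0]],
    [0,[-6,0,0],[0,0,0]],
    [0,[0,0,-35],[0,0,0]],
    [0,[0,0,-35],[0,0,0]],
    [0,[0,0,-30],[0,0,0]],
    [0,[0,25,0],[0,0,0]],
    [0,[0,0,0],[0,0,0]]
  ]
}}

```text
clock: 9.48
eef_pos: [484.1, -35.4, 134.7]
ee_rot: [0.995, 0.1, 0.002, 0.001]
wrist_force: [0.3, 0.6, -0.8]
grip_width: 0.1
```

```bash
python3 - <<'E'
from h import *
im,d=ctrl.camera("side")
c=im[150:240,240:330];cv2.imwrite("pics/s11.png",cv2.resize(c,None,fx=6,fy=6,interpolation=cv2.INTER_CUBIC))
st([636.3,-67.2,130])
E
```

```text
t 9.53 p [483.  -34.4 133.5] F [ 0.62 -0.24 -0.43] T [-0.    0.04  0.01] g -0.2
 turn to yaw [ 0.001 -0.002  0.   ]
 shift tool [143.7  62.6   3.8]
```

View pics/s11.png

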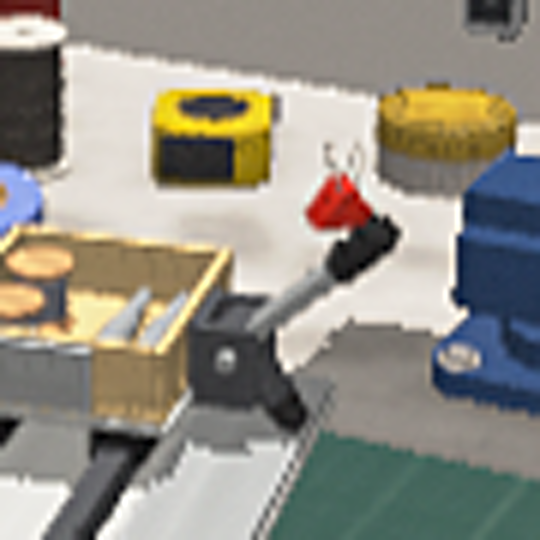

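Emit:
{"fn": "move_arm", "kwargs": {
  "moves": [
    [0,[36,15.5,0],[0,0,0]],
    [0,[36,16,0],[0,0,0]],
    [0,[36,16,0],[0,0,0]],
    [0,[36,15,0],[0,0,0]],
    [0,[0,0,0],[0,0,0]],
    [0,[0,0,35],[0,0,0]],
    [0,[0,0,25],[0,0,0]],
    [0,[0,0,0],[0,0,0]]
  ]
}}

```text
clock: 10.2
eef_pos: [632.4, -64.9, 66.9]
ee_rot: [0.995, 0.101, -0.004, -0.001]
wrist_force: [-1.7, 0.1, -0.2]
grip_width: 0.2
```

```bash
python3 - <<'E'
from h import *
st([636.3,-67.2,8])
for n in("side","top"):
    im,d=ctrl.camera(n)
    c=im[165:265,180:300] if n=="top" else im[120:230,200:340]
    cv2.imwrite(f"pics/{n}12.png",cv2.resize(c,None,fx=5,fy=5,interpolation=cv2.INTER_CUBIC))
E
```

```text
t 10.2 p [632.4 -64.9  66.9] F [-1.67  0.08 -0.18] T [-0.02  0.04 -0.03] g 0.2
 turn to yaw [-0.003  0.008  0.002]
 shift tool [ 3.8  3.2 58.9]
```

View pics/side12.png

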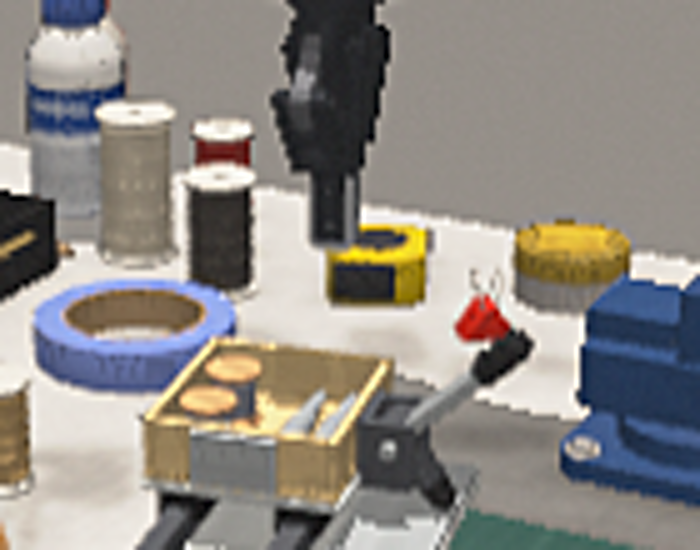

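View pics/top12.png

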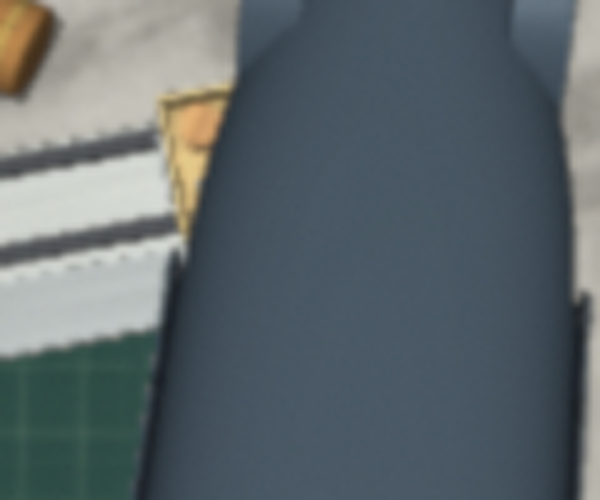

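Emit:
{"fn": "move_arm", "kwargs": {
  "moves": [
    [0,[0,3,20],[0,0,0]],
    [0,[0,0,20],[0,0,0]],
    [0,[0,0,18],[0,0,0]],
    [0,[0,0,0],[0,0,0]],
    [0,[0,0,0],[0,0,0]]
  ]
}}

```text
clock: 10.72
eef_pos: [636.8, -68.5, 16.4]
ee_rot: [0.995, 0.101, 0.0, 0.0]
wrist_force: [0.1, -0.4, 0.5]
grip_width: -0.1
```

```bash
python3 - <<'E'
from h import *
st([636.3,-67.2,8])
im,d=ctrl.camera("side")
c=im[120:230,200:340]
cv2.imwrite(f"pics/s13.png",cv2.resize(c,None,fx=5,fy=5,interpolation=cv2.INTER_CUBIC))
p=ctrl.observe()['eef_pos']
for dz in (0,40):print((proj("side",p+[0,0,dz])-[200,120])*5)
for v in range(176,196,2): print(v,[(P("side",u,v,depth=d[v,u]).round().astype(int).tolist()) for u in (266,270)])
E
```

```text
t 10.72 p [636.8 -68.5  16.4] F [ 0.11 -0.41  0.54] T [ 0.06 -0.03  0.01] g -0.1
 turn to yaw [ 0.    -0.001  0.002]
 shift tool [-0.2 -1.4  8.4]
[[323.93281892 410.00265454]]
[[324.58232551 336.05796531]]
176 [[628, -56, 93], [626, -73, 87]]
178 [[629, -57, 87], [627, -75, 81]]
180 [[627, -54, 83], [626, -73, 77]]
182 [[629, -57, 77], [626, -73, 72]]
184 [[628, -57, 72], [625, -72, 67]]
186 [[629, -58, 66], [626, -74, 60]]
188 [[631, -63, 58], [686, -196, -1]]
190 [[616, -33, 67], [681, -185, -2]]
192 [[614, -29, 64], [604, -30, 65]]
194 [[614, -29, 58], [605, -32, 59]]
```

View pics/s13.png

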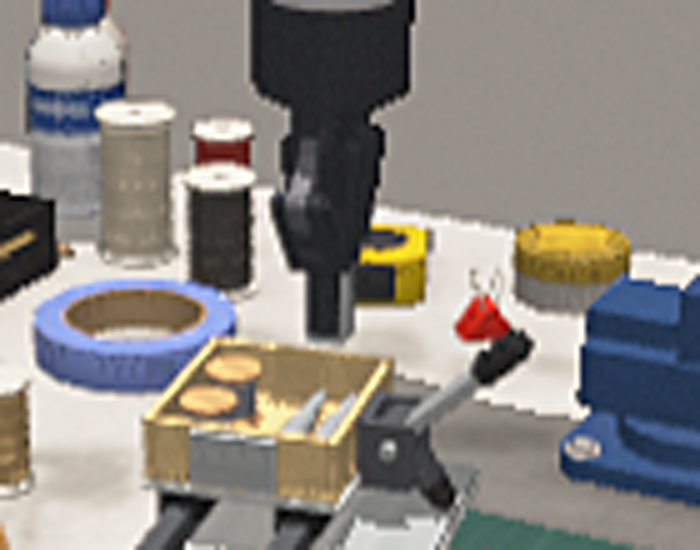

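Emit:
{"fn": "move_arm", "kwargs": {
  "moves": [
    [0,[0,0,10],[0,0,0]],
    [0,[0,-6,0],[0,0,0]],
    [0,[0,-6,0],[0,0,0]],
    [0,[0,-4,0],[0,0,0]],
    [0,[0,-3,0],[0,0,0]],
    [0,[0,-3,0],[0,0,0]],
    [0,[0,-3,0],[0,0,0]],
    [0,[0,-3,0],[0,0,0]]
  ]
}}

```text
clock: 11.43
eef_pos: [631.0, -41.4, 5.1]
ee_rot: [0.995, 0.101, 0.0, 0.001]
wrist_force: [1.0, -4.8, 1.0]
grip_width: -0.0
```

Emit:
{"fn": "move_arm", "kwargs": {
  "moves": [
    [0,[0,-4,0],[0,0,0]],
    [0,[0,-5,0],[0,0,0]],
    [0,[0,-5,0],[0,0,0]],
    [0,[0,-5,0],[0,0,0]],
    [0,[0,-5,0],[0,0,0]],
    [0,[0,-5,0],[0,0,0]],
    [0,[0,-3,0],[0,0,0]],
    [0,[0,0,0],[0,0,0]]
  ]
}}

```text
clock: 12.1
eef_pos: [624.7, -9.6, 5.1]
ee_rot: [0.995, 0.101, 0.0, 0.0]
wrist_force: [0.9, -0.9, -0.3]
grip_width: -0.0
```

```bash
python3 - <<'E'
from h import *
st()
im,d=ctrl.camera("side")
c=im[150:270,190:330]
cv2.imwrite(f"pics/s14.png",cv2.resize(c,None,fx=5,fy=5,interpolation=cv2.INTER_CUBIC))
E
```

```text
t 12.1 p [624.7  -9.6   5.1] F [ 0.95 -0.94 -0.31] T [-0.05 -0.06 -0.05] g -0.0
 turn to yaw [ 0.    -0.001  0.002]
```

View pics/s14.png

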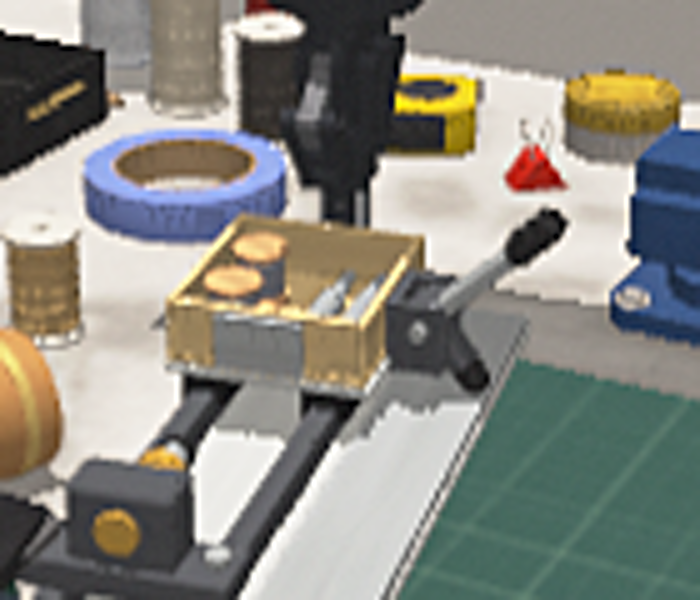

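Emit:
{"fn": "move_arm", "kwargs": {
  "moves": [
    [0,[0,-4,0],[0,0,0]],
    [0,[0,-6,0],[0,0,0]],
    [0,[0,-7,0],[0,0,0]],
    [0,[0,-7,0],[0,0,0]],
    [0,[0,-7,0],[0,0,0]],
    [0,[0,-7,0],[0,0,0]],
    [0,[0,-4,0],[0,0,0]],
    [0,[0,-3,0],[0,0,0]]
  ]
}}

```text
clock: 12.82
eef_pos: [615.8, 34.1, 5.0]
ee_rot: [0.995, 0.101, 0.0, 0.0]
wrist_force: [4.1, -5.2, -0.1]
grip_width: 0.2
```

Emit:
{"fn": "move_arm", "kwargs": {
  "moves": [
    [0,[0,-4,0],[0,0,0]],
    [0,[0,-4,0],[0,0,0]],
    [0,[0,-3,0],[0,0,0]],
    [0,[0,-2,0],[0,0,0]],
    [0,[0,0,0],[0,0,0]],
    [0,[0,0,0],[0,0,0]]
  ]
}}

```text
clock: 13.32
eef_pos: [612.9, 47.0, 5.0]
ee_rot: [0.995, 0.101, 0.0, -0.0]
wrist_force: [0.5, -1.2, 0.4]
grip_width: 0.2
```

```bash
python3 - <<'E'
from h import *
st()
im,d=ctrl.camera("side")
c=im[190:270,190:310]
cv2.imwrite(f"pics/s15.png",cv2.resize(c,None,fx=6,fy=6,interpolation=cv2.INTER_CUBIC))
im,d=ctrl.camera("top")
c=im[165:250,135:265]
cv2.imwrite(f"pics/t15.png",cv2.resize(c,None,fx=6,fy=6,interpolation=cv2.INTER_CUBIC))
E
```

```text
t 13.32 p [612.9  47.    5. ] F [ 0.49 -1.22  0.44] T [-0.17 -0.27 -0.06] g 0.2
 turn to yaw [-0.    -0.     0.002]
```

View pics/s15.png

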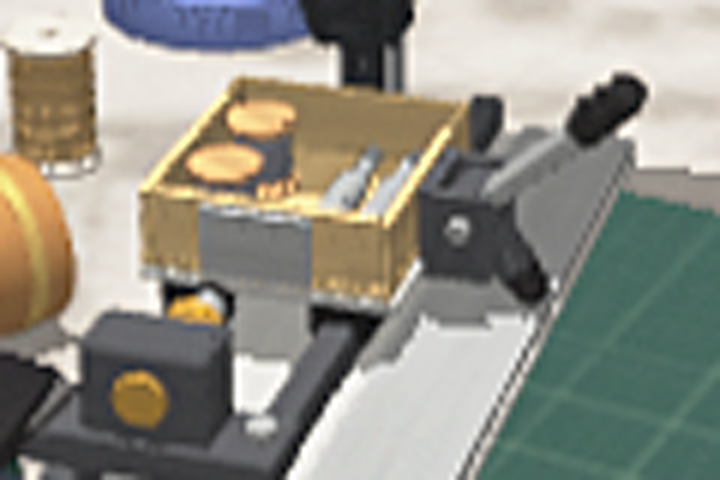

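View pics/t15.png

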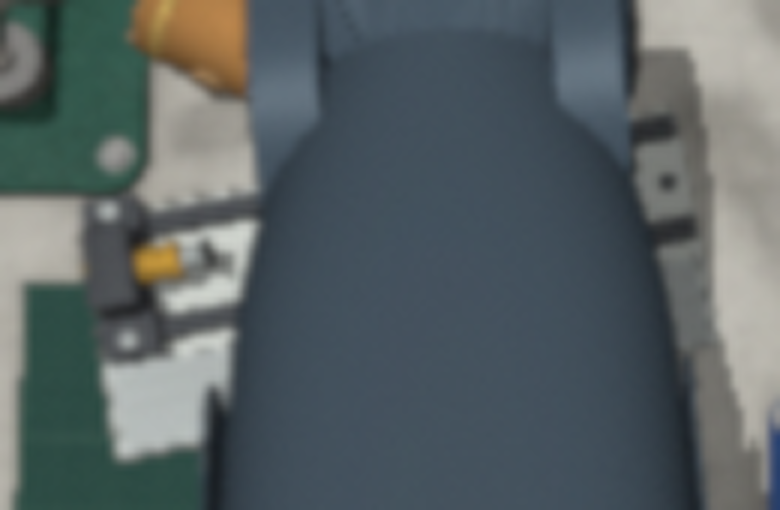

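```bash
python3 - <<'E'
from h import *
o=np.array([609,17,0]);ex=np.array([.98,.199,0]);ey=np.array([-.199,.98,0])
for u,v in[(143,188),(388,224)]:
    w=P("side",190+u/6,190+v/6,z=68)-o; print("corner now",w@ex,w@ey)
for u,v in[(245,165),(456,182)]: 
    w=P("side",180+u/5,170+v/5,z=68)-o; print("corner start",w@ex,w@ey)
for u,v in[(220,262),(232,262)]:
    w=P("top",135+u/6,165+v/6,z=53)-o; print("pin",w@ex,w@ey)
E
```

```text
corner now 54.30051150126838 142.59206227154567
corner now -33.17653375534924 144.05350556855493
corner start 55.3428984870731 47.936375390206166
corner start -39.08188201863255 38.47123012964713
pin 8.25380233277501 181.84835269198712
pin 7.052775385735765 175.8415944832831
```

Emit:
{"fn": "move_arm", "kwargs": {
  "moves": [
    [0,[0,-3,0],[0,0,0]],
    [0,[0,-4,0],[0,0,0]],
    [0,[0,-4,0],[0,0,0]],
    [0,[0,-3,0],[0,0,0]],
    [0,[0,-2,0],[0,0,0]],
    [0,[0,-2,0],[0,0,0]],
    [0,[0,-1.5,0],[0,0,0]],
    [0,[0,-1.5,0],[0,0,0]]
  ]
}}

```text
clock: 14.08
eef_pos: [608.7, 67.1, 4.9]
ee_rot: [0.995, 0.101, 0.0, 0.0]
wrist_force: [2.9, -5.4, 1.0]
grip_width: 0.5
```

Emit:
{"fn": "move_arm", "kwargs": {
  "moves": [
    [0,[0,-1,0],[0,0,0]],
    [0,[0,-1,0],[0,0,0]],
    [0,[0,-1,0],[0,0,0]],
    [0,[0,-1,0],[0,0,0]]
  ]
}}

```text
clock: 14.42
eef_pos: [608.0, 71.0, 4.9]
ee_rot: [0.995, 0.1, 0.0, 0.0]
wrist_force: [3.5, -4.7, -1.1]
grip_width: -0.4
```

Emit:
{"fn": "move_arm", "kwargs": {
  "moves": [
    [0,[0,-1,0],[0,0,0]],
    [0,[0,-1,0],[0,0,0]],
    [0,[0,-1,0],[0,0,0]]
  ]
}}

```text
clock: 14.67
eef_pos: [607.4, 73.9, 4.9]
ee_rot: [0.995, 0.1, 0.0, 0.0]
wrist_force: [2.6, -4.1, -0.6]
grip_width: -0.2
```

```bash
python3 - <<'E'
from h import *
st()
im,d=ctrl.camera("side")
c=im[200:270,190:290]
cv2.imwrite(f"pics/s16.png",cv2.resize(c,None,fx=7,fy=7,interpolation=cv2.INTER_CUBIC))
E
```

```text
t 14.67 p [607.4  73.9   4.9] F [ 2.62 -4.08 -0.63] T [-0.89 -0.59 -0.05] g -0.2
 turn to yaw [ 0.001 -0.     0.001]
```

View pics/s16.png

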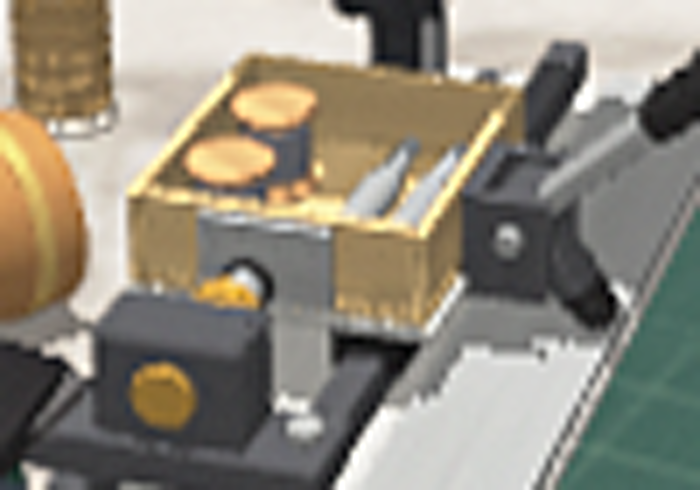

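Pin tip (≈255,275) is close to the plate; continuing in 1 mm steps.

Emit:
{"fn": "move_arm", "kwargs": {
  "moves": [
    [0,[0,-1,0],[0,0,0]],
    [0,[0,-1,0],[0,0,0]]
  ]
}}

```text
clock: 14.88
eef_pos: [607.0, 75.9, 4.9]
ee_rot: [0.995, 0.101, 0.0, 0.0]
wrist_force: [3.1, -4.5, -0.8]
grip_width: -0.1
```

Emit:
{"fn": "move_arm", "kwargs": {
  "moves": [
    [0,[0,-1,0],[0,0,0]],
    [0,[0,-1,0],[0,0,0]]
  ]
}}

```text
clock: 15.05
eef_pos: [606.6, 77.9, 4.9]
ee_rot: [0.995, 0.1, 0.0, 0.0]
wrist_force: [3.2, -4.7, -0.9]
grip_width: 0.2
```

Emit:
{"fn": "move_arm", "kwargs": {
  "moves": [
    [0,[0,-1,0],[0,0,0]],
    [0,[0,-1,0],[0,0,0]]
  ]
}}

```text
clock: 15.22
eef_pos: [606.2, 79.9, 4.9]
ee_rot: [0.995, 0.1, 0.0, 0.0]
wrist_force: [3.2, -4.5, -0.3]
grip_width: 0.2
```

Emit:
{"fn": "move_arm", "kwargs": {
  "moves": [
    [0,[0,-1,0],[0,0,0]],
    [0,[0,-1,0],[0,0,0]]
  ]
}}

```text
clock: 15.38
eef_pos: [605.8, 81.8, 4.9]
ee_rot: [0.995, 0.101, 0.0, 0.0]
wrist_force: [3.1, -5.3, 0.5]
grip_width: -0.2
```

Emit:
{"fn": "move_arm", "kwargs": {
  "moves": [
    [0,[0,-1,0],[0,0,0]],
    [0,[0,-1,0],[0,0,0]]
  ]
}}

```text
clock: 15.55
eef_pos: [605.4, 83.8, 4.9]
ee_rot: [0.995, 0.101, 0.0, 0.0]
wrist_force: [3.4, -4.7, -0.6]
grip_width: -0.1
```

```bash
python3 - <<'E'
from h import *
st()
im,d=ctrl.camera("side")
c=im[200:270,190:290]
cv2.imwrite(f"pics/s17.png",cv2.resize(c,None,fx=7,fy=7,interpolation=cv2.INTER_CUBIC))
E
```

```text
t 15.55 p [605.4  83.8   4.9] F [ 3.41 -4.66 -0.59] T [-0.87 -0.71 -0.04] g -0.1
 turn to yaw [ 0.001 -0.     0.001]
```

View pics/s17.png

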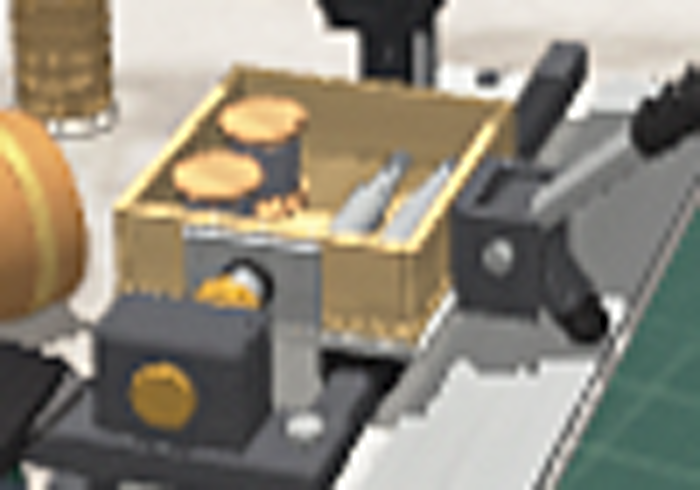

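Emit:
{"fn": "move_arm", "kwargs": {
  "moves": [
    [0,[0,-1,0],[0,0,0]],
    [0,[0,-1,0],[0,0,0]]
  ]
}}

```text
clock: 15.77
eef_pos: [605.1, 85.7, 5.0]
ee_rot: [0.995, 0.1, 0.0, 0.0]
wrist_force: [4.0, -6.8, -0.0]
grip_width: -0.1
```

Emit:
{"fn": "move_arm", "kwargs": {
  "moves": [
    [0,[0,-1,0],[0,0,0]],
    [0,[0,-1,0],[0,0,0]]
  ]
}}

```text
clock: 15.93
eef_pos: [604.7, 87.3, 5.0]
ee_rot: [0.995, 0.1, 0.0, 0.001]
wrist_force: [3.8, -8.5, -0.3]
grip_width: 0.4
```

Emit:
{"fn": "move_arm", "kwargs": {
  "moves": [
    [0,[0,-1,0],[0,0,0]],
    [0,[0,-1,0],[0,0,0]]
  ]
}}

```text
clock: 16.1
eef_pos: [604.4, 89.0, 4.9]
ee_rot: [0.995, 0.1, 0.0, 0.001]
wrist_force: [4.5, -10.1, -0.2]
grip_width: 0.0
```

Emit:
{"fn": "move_arm", "kwargs": {
  "moves": [
    [0,[0,0,0],[0,0,0]],
    [0,[0,0,0],[0,0,0]],
    [0,[0,0,0],[0,0,0]],
    [0,[0,0,0],[0,0,0]],
    [0,[0,0,0],[0,0,0]],
    [0,[0,0,0],[0,0,0]]
  ]
}}

```text
clock: 16.6
eef_pos: [604.3, 89.2, 4.9]
ee_rot: [0.995, 0.1, 0.0, 0.001]
wrist_force: [4.1, -7.3, -1.3]
grip_width: 0.2
```

```bash
python3 - <<'E'
from h import *
st()
im,d=ctrl.camera("side")
cv2.imwrite("pics/s18raw.png",im)
c=im[200:270,190:290]
cv2.imwrite(f"pics/s18.png",cv2.resize(c,None,fx=7,fy=7,interpolation=cv2.INTER_CUBIC))
E
```

```text
t 16.6 p [604.3  89.2   4.9] F [ 4.12 -7.26 -1.29] T [-1.48 -0.88 -0.04] g 0.2
 turn to yaw [ 0.001 -0.     0.001]
```

View pics/s18.png

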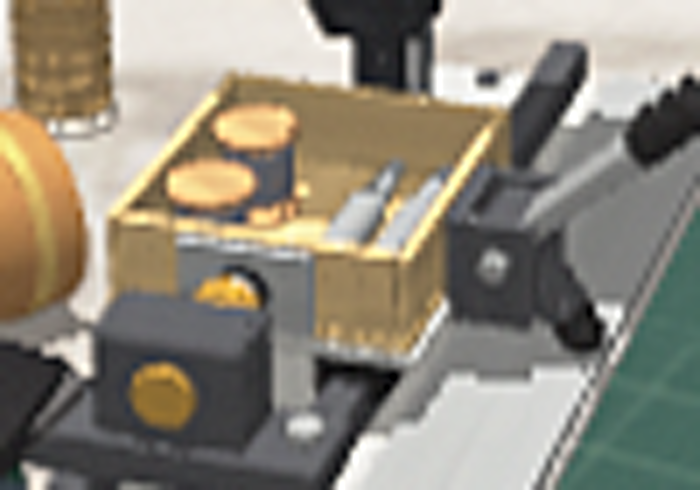

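Emit:
{"fn": "move_arm", "kwargs": {
  "moves": [
    [0,[0,2,0],[0,0,0]],
    [0,[0,4,0],[0,0,0]],
    [0,[0,10,0],[0,0,0]],
    [0,[0,10,0],[0,0,0]],
    [0,[0,0,-30],[0,0,0]],
    [0,[0,0,-40],[0,0,0]],
    [0,[0,0,-40],[0,0,0]],
    [0,[0,0,-20],[0,0,0]]
  ]
}}

```text
clock: 17.32
eef_pos: [610.5, 63.7, 139.7]
ee_rot: [0.995, 0.1, 0.002, -0.0]
wrist_force: [1.6, 0.8, 1.0]
grip_width: 0.1
```

```bash
python3 - <<'E'
from h import *
st()
im,d=ctrl.camera("side")
c=im[190:270,190:310]
cv2.imwrite(f"pics/s19.png",cv2.resize(c,None,fx=6,fy=6,interpolation=cv2.INTER_CUBIC))
o=np.array([609,17,0]);ex=np.array([.98,.199,0]);ey=np.array([-.199,.98,0])
# carriage travel: contact TCP
E
```

```text
t 17.32 p [610.5  63.7 139.7] F [1.59 0.84 0.98] T [-0.02 -0.09 -0.02] g 0.1
 turn to yaw [ 0.    -0.004  0.001]
```

View pics/s19.png

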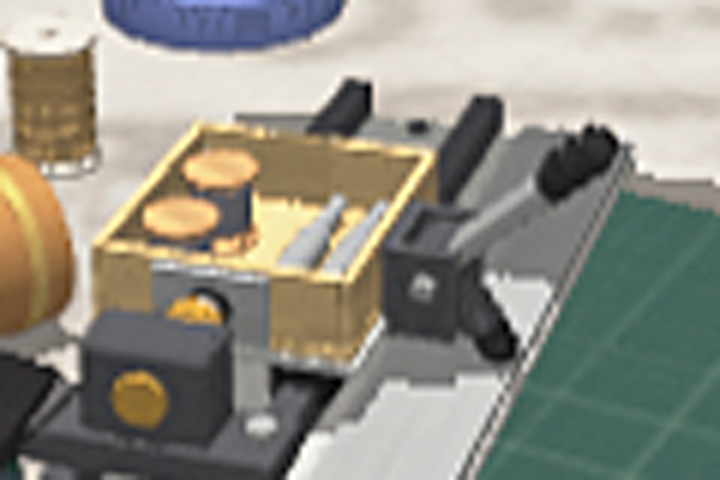

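```bash
python3 - <<'E'
from h import *
o=np.array([609,17,0]);ex=np.array([.98,.199,0]);ey=np.array([-.199,.98,0])
w=P("side",190+578/6,190+161/6,z=97)-o; print("tread",w@ex,w@ey)
for u,v in[(97,246),(345,282),(200,127),(436,152)]:
    w=P("side",190+u/6,190+v/6,z=68)-o; print("corner",w@ex,w@ey)
im,d=ctrl.camera("top")
c=im[165:250,135:265]
cv2.imwrite(f"pics/t19.png",cv2.resize(c,None,fx=6,fy=6,interpolation=cv2.INTER_CUBIC))
E
```

```text
tread -95.41592314595168 137.85363761971834
corner 53.202479879701905 186.4004875057262
corner -31.658905751332565 186.37374200592575
corner 52.62339843915421 91.41543818343199
corner -33.45408910414449 86.88456448416603
```

View pics/t19.png

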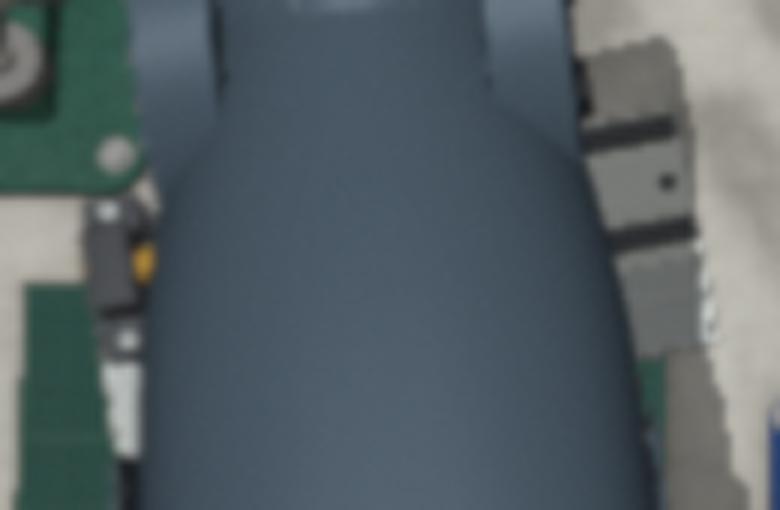

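```bash
python3 - <<'E'
from h import *
st([504.3,136.9,95])
im,d=ctrl.camera("top"); 
for u,v in[(120,177),(112,150),(130,130),(145,160),(150,180)]: print(P("top",u,v,depth=np.load("pics/top0.npy")[v,u]).round())
E
```

```text
t 17.42 p [611.5  63.9 139.3] F [ 0.47  0.37 -0.86] T [ 0.03 -0.03 -0.06] g -0.5
 turn to yaw [ 0.    -0.006  0.001]
 shift tool [-90.8 -93.   43.6]
[577. 239. 478.]
[677. 300. 350.]
[772. 292. 226.]
[673. 235. 273.]
[680. 276.  14.]
```

```bash
python3 - <<'E'
from h import *
im,d=ctrl.camera("top")
v,u=np.mgrid[0:384,0:512];i=ctrl.camera_info("top");K=np.array([[i['fx'],0,i['cx']],[0,i['fy'],i['cy']],[0,0,1.]])
p=cv2.undistortPoints(np.c_[u.ravel(),v.ravel()].astype(float)[:,None],K,i['D'])[:,0]
m=d.ravel()>0
w=R.from_quat(i['attitude']).apply((np.c_[p,np.ones(len(p))]*d.ravel()[:,None])[m])+i['origin']
tcp=ctrl.observe()['eef_pos']; th=np.arctan2(tcp[1],tcp[0]); rr=np.hypot(tcp[0],tcp[1])
er=np.array([np.cos(th),np.sin(th)]);et=np.array([-er[1],er[0]])
rad=w[:,:2]@er; tan=w[:,:2]@et; print(rr,th)
for z0,z1 in((250,350),(350,420),(420,500),(500,600)):
    s=(w[:,2]>z0)&(w[:,2]<z1)&(rad>300)&(rad<900)&(abs(tan)<130)
    if s.any(): print(z0,s.sum(),"rad max",np.percentile(rad[s],98),"tan",np.percentile(tan[s],[2,98]))
cv2.imwrite("pics/t20.png",im)
E
```

```text
612.82383491497 0.10440585977601889
250 19 rad max 628.829717977396 tan [-60.45909041 -55.79381569]
500 2 rad max 560.976469925311 tan [-59.23520098 -59.22689348]
```

View pics/t20.png

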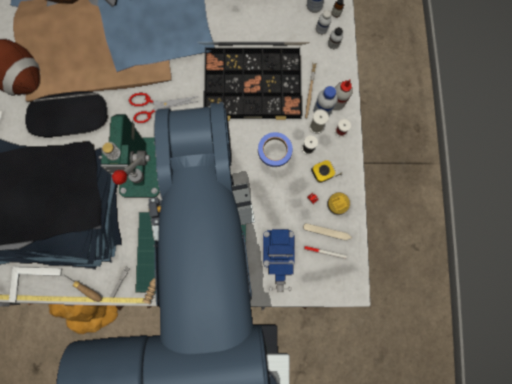

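Emit:
{"fn": "move_arm", "kwargs": {
  "moves": [
    [0,[-23,-23,0],[0,0,0]],
    [0,[-23,-23,0],[0,0,0]],
    [0,[-22,-24,0],[0,0,0]],
    [0,[-22,-23,0],[0,0,0]],
    [0,[0,0,0],[0,0,0]],
    [0,[0,0,20],[0,0,0]],
    [0,[0,0,0],[0,0,0]],
    [0,[0,0,0],[0,0,0]]
  ]
}}

```text
clock: 18.18
eef_pos: [504.7, 121.1, 113.7]
ee_rot: [0.994, 0.113, -0.002, -0.007]
wrist_force: [0.1, -0.2, 0.2]
grip_width: 0.1
```

```bash
python3 - <<'E'
from h import *
st([504.3,136.9,80])
im,d=ctrl.camera("side")
c=im[150:270,190:310]
cv2.imwrite(f"pics/s21.png",cv2.resize(c,None,fx=5,fy=5,interpolation=cv2.INTER_CUBIC))
E
```

```text
t 18.18 p [504.7 121.1 113.7] F [ 0.07 -0.24  0.2 ] T [-0.01  0.03  0.  ] g 0.1
 turn to yaw [-0.014  0.004  0.027]
 shift tool [  3.3 -15.   33.9]
```

View pics/s21.png

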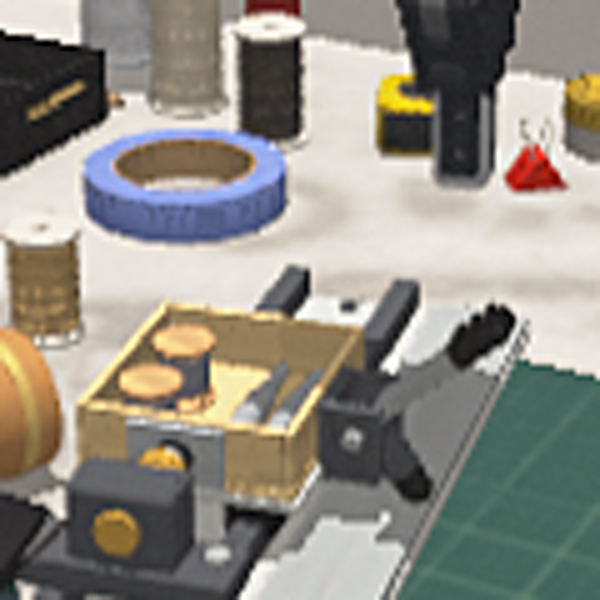

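```bash
python3 - <<'E'
from h import *
o=ctrl.observe();print(o['qpos'].round(3),o['joint_vel'].round(3),o['joint_efforts'].round(1))
st([504.3,136.9,80])
E
```

```text
[ 0.226  0.282 -0.142  1.149  0.014  3.141] [ 0.001 -0.007  0.023  0.005  0.     0.003] [  0.3 -72.3  45.6  -0.3   0.1  -0. ]
t 18.23 p [505.3 121.3 114.5] F [0.88 0.49 0.42] T [-0.03 -0.05  0.02] g 0.2
 turn to yaw [-0.014  0.002  0.026]
 shift tool [  2.6 -15.   34.7]
```

Emit:
{"fn": "move_arm", "kwargs": {
  "moves": [
    [0,[0,0,0],[0,0,0]],
    [0,[0,0,0],[0,0,0]]
  ]
}}

```text
clock: 18.4
eef_pos: [506.2, 121.6, 115.3]
ee_rot: [0.994, 0.113, -0.001, -0.007]
wrist_force: [0.2, 1.0, 0.0]
grip_width: 0.2
```

```bash
python3 - <<'E'
from h import *
o=ctrl.observe();print(o['qpos'].round(3),o['joint_vel'].round(3),o['joint_efforts'].round(1))
st([504.3,136.9,80])
E
```

```text
[ 0.226  0.281 -0.141  1.149  0.014  3.141] [-0.001 -0.003 -0.002 -0.004  0.001 -0.002] [ -0.  -73.   47.    0.    0.1  -0. ]
t 18.4 p [506.2 121.6 115.3] F [0.21 0.98 0.  ] T [-0.03  0.02  0.02] g 0.2
 turn to yaw [-0.014  0.     0.027]
 shift tool [  1.6 -14.8  35.6]
```

Emit:
{"fn": "move_arm", "kwargs": {
  "moves": [
    [0,[0,0,0],[0,0,-0.1]],
    [0,[0,0,0],[0.014,0,-0.02]],
    [0,[0,0,0],[0,0,0]],
    [0,[0,0,0],[0,0,0]]
  ]
}}

```text
clock: 18.73
eef_pos: [506.1, 121.6, 115.3]
ee_rot: [0.985, 0.172, -0.001, -0.014]
wrist_force: [-0.3, -0.2, -0.1]
grip_width: 0.2
```

```bash
python3 - <<'E'
from h import *
o=ctrl.observe();print(o['qpos'].round(3))
st([504.3,136.9,80],yaw=0.35)
E
```

```text
[ 0.217  0.282 -0.139  1.151  0.028  3.013]
t 18.73 p [506.1 121.6 115.3] F [-0.31 -0.19 -0.14] T [-0.05 -0.   -0.02] g 0.2
 turn to yaw [-0.028 -0.002 -0.005]
 shift tool [  3.5 -14.   35.7]
```

Emit:
{"fn": "move_arm", "kwargs": {
  "moves": [
    [0,[0,0,0],[-0.028,0,0]],
    [0,[3,-14,0],[0,0,0]],
    [0,[0,0,0],[0,0,0]],
    [0,[0,0,0],[0,0,0]]
  ]
}}

```text
clock: 19.07
eef_pos: [503.8, 136.2, 115.1]
ee_rot: [0.985, 0.173, 0.001, -0.0]
wrist_force: [0.5, -0.1, -0.8]
grip_width: 0.2
```

```bash
python3 - <<'E'
from h import *
o=ctrl.observe();print(o['qpos'].round(3))
st([504.3,136.9,80],yaw=0.35)
im,d=ctrl.camera("side")
c=im[150:270,190:310]
cv2.imwrite(f"pics/s22.png",cv2.resize(c,None,fx=5,fy=5,interpolation=cv2.INTER_CUBIC))
h=np.array([532.7,142.7,0]);ex=np.array([.98,.199,0])
r=R.from_quat(o['ee_rot']).inv()
prev=o['eef_pos']
for x,z in [(-29.4,107),(-37.1,100.4),(-43.8,92.6),(-49.3,84),(-53.4,74.7),(-56.1,64.8),(-57,58)]:
    w=h+x*ex+[0,0,z-40.5]; print(w.round(1),r.apply(w-prev).round(1)); prev=w
E
```

```text
[ 0.264  0.282 -0.14   1.147  0.     3.058]
t 19.07 p [503.8 136.2 115.1] F [ 0.47 -0.09 -0.82] T [ 0.01 -0.01  0.02] g 0.2
 turn to yaw [ 0.    -0.002 -0.003]
 shift tool [ 0.6 -0.4 35.1]
[503.9 136.8  66.5] [ 0.2 -0.5 48.6]
[496.3 135.3  59.9] [-7.6 -1.1  6.6]
[489.8 134.   52.1] [-6.6 -1.   7.8]
[484.4 132.9  43.5] [-5.5 -0.8  8.6]
[480.4 132.1  34.2] [-4.1 -0.6  9.3]
[477.7 131.5  24.3] [-2.7 -0.4  9.9]
[476.8 131.4  17.5] [-0.9 -0.1  6.8]
```

View pics/s22.png

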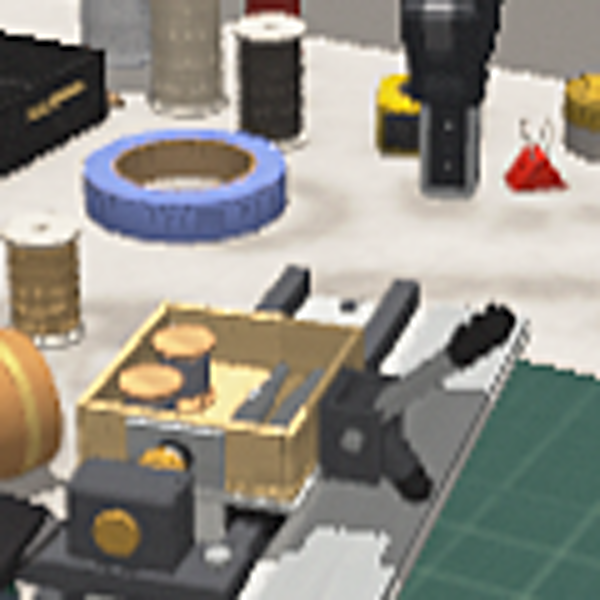

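Emit:
{"fn": "move_arm", "kwargs": {
  "moves": [
    [0,[0,0,15],[0,0,0]],
    [0,[0,0,15],[0,0,0]],
    [0,[0,0,8],[0,0,0]],
    [0,[0,0,0],[0,0,0]],
    [0,[0,0,0],[0,0,0]]
  ]
}}

```text
clock: 19.53
eef_pos: [503.7, 135.6, 77.1]
ee_rot: [0.985, 0.172, 0.001, -0.0]
wrist_force: [0.7, 1.0, 0.4]
grip_width: -0.1
```

```bash
python3 - <<'E'
from h import *
st([503.9,136.8,66.5],yaw=0.35)
im,d=ctrl.camera("side")
c=im[150:270,190:310]
cv2.imwrite(f"pics/s23.png",cv2.resize(c,None,fx=5,fy=5,interpolation=cv2.INTER_CUBIC))
E
```

```text
t 19.53 p [503.7 135.6  77.1] F [0.7  1.02 0.44] T [ 0.    0.03 -0.  ] g -0.1
 turn to yaw [-0.    -0.001 -0.004]
 shift tool [ 0.5 -1.1 10.6]
```

View pics/s23.png

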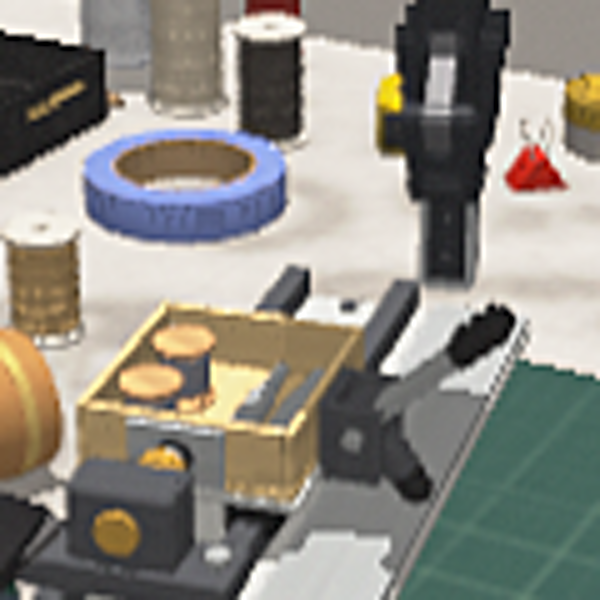

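Emit:
{"fn": "move_arm", "kwargs": {
  "moves": [
    [0,[0,-1,5],[0,0,0]],
    [0,[0,0,5],[0,0,0]],
    [0,[-3.8,-0.5,3.3],[0,0,0]],
    [0,[-3.8,-0.5,3.3],[0,0,0]],
    [0,[-3.3,-0.5,3.9],[0,0,0]],
    [0,[-3.3,-0.5,3.9],[0,0,0]],
    [0,[0,0,0],[0,0,0]]
  ]
}}

```text
clock: 20.17
eef_pos: [488.8, 133.8, 52.1]
ee_rot: [0.985, 0.173, 0.001, -0.0]
wrist_force: [0.8, -0.6, 0.5]
grip_width: -0.0
```

```bash
python3 - <<'E'
from h import *
st([489.8,134,52.1],yaw=0.35)
im,d=ctrl.camera("side")
c=im[150:270,190:310]
cv2.imwrite(f"pics/s24.png",cv2.resize(c,None,fx=5,fy=5,interpolation=cv2.INTER_CUBIC))
E
```

```text
t 20.17 p [488.8 133.8  52.1] F [ 0.79 -0.6   0.45] T [ 0.02 -0.02 -0.  ] g -0.0
 turn to yaw [-0.    -0.001 -0.003]
 shift tool [1.  0.2 0. ]
```

View pics/s24.png

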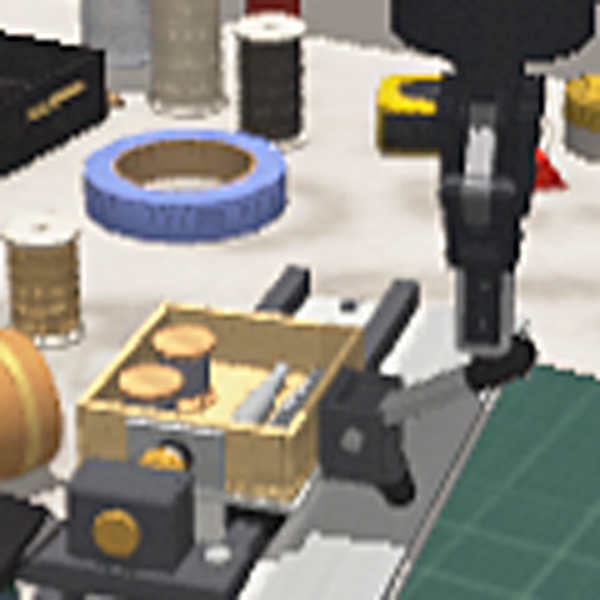

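Emit:
{"fn": "move_arm", "kwargs": {
  "moves": [
    [0,[-2.8,-0.5,4.3],[0,0,0]],
    [0,[-2.8,-0.4,4.3],[0,0,0]],
    [0,[-2,-0.3,4.6],[0,0,0]],
    [0,[-2,-0.3,4.6],[0,0,0]],
    [0,[-1.3,-0.2,5],[0,0,0]],
    [0,[-1.3,-0.2,5],[0,0,0]],
    [0,[0,0,0],[0,0,0]]
  ]
}}

```text
clock: 20.8
eef_pos: [476.9, 131.5, 24.2]
ee_rot: [0.985, 0.173, 0.0, -0.0]
wrist_force: [-0.4, -0.5, -0.2]
grip_width: -0.1
```

```bash
python3 - <<'E'
from h import *
st([476.8,131.4,17.5],yaw=0.35)
im,d=ctrl.camera("side")
c=im[150:270,190:310]
cv2.imwrite(f"pics/s25.png",cv2.resize(c,None,fx=5,fy=5,interpolation=cv2.INTER_CUBIC))
E
```

```text
t 20.8 p [476.9 131.5  24.2] F [-0.39 -0.54 -0.18] T [ 0.01  0.01 -0.01] g -0.1
 turn to yaw [-0.    -0.001 -0.003]
 shift tool [-0.1  0.1  6.7]
```

View pics/s25.png

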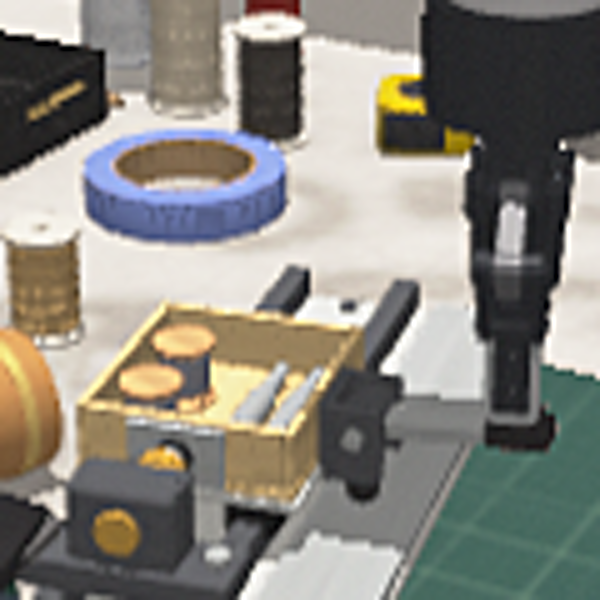

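Emit:
{"fn": "move_arm", "kwargs": {
  "moves": [
    [0,[-1,0,2.5],[0,0,0]],
    [0,[-1,0,2.5],[0,0,0]],
    [0,[0,0,1.5],[0,0,0]],
    [0,[0,0,0],[0,0,0]]
  ]
}}

```text
clock: 21.18
eef_pos: [475.7, 131.0, 18.2]
ee_rot: [0.985, 0.173, 0.001, -0.0]
wrist_force: [1.4, -0.5, 0.6]
grip_width: 0.7
```

Emit:
{"fn": "move_arm", "kwargs": {
  "moves": [
    [0,[0,0,1.5],[0,0,0]],
    [0,[0,0,1.5],[0,0,0]],
    [0,[0,0,0],[0,0,0]]
  ]
}}

```text
clock: 21.43
eef_pos: [475.6, 131.0, 15.6]
ee_rot: [0.985, 0.173, 0.001, -0.0]
wrist_force: [-2.6, -0.8, 12.4]
grip_width: -0.2
```

```bash
python3 - <<'E'
from h import *
st()
E
```

```text
t 21.43 p [475.6 131.   15.6] F [-2.61 -0.78 12.39] T [-0.15  0.41  0.01] g -0.2
 turn to yaw [-0.    -0.002  0.147]
```

Emit:
{"fn": "move_arm", "kwargs": {
  "moves": [
    [0,[0,0,1],[0,0,0]],
    [0,[0,0,0],[0,0,0]],
    [0,[0,0,0],[0,0,0]]
  ]
}}

```text
clock: 21.68
eef_pos: [475.6, 131.0, 14.9]
ee_rot: [0.985, 0.173, 0.001, -0.0]
wrist_force: [-5.3, -1.0, 17.8]
grip_width: -0.1
```

Emit:
{"fn": "move_arm", "kwargs": {
  "moves": [
    [0,[0,0,0.5],[0,0,0]],
    [0,[0,0,0],[0,0,0]],
    [0,[0,0,0],[0,0,0]]
  ]
}}

```text
clock: 21.93
eef_pos: [475.5, 130.9, 14.6]
ee_rot: [0.985, 0.173, 0.001, -0.0]
wrist_force: [-5.1, -1.1, 21.4]
grip_width: -0.1
```

Emit:
{"fn": "move_arm", "kwargs": {
  "moves": [
    [0,[0,0,1],[0,0,0]],
    [0,[0,0,0],[0,0,0]],
    [0,[0,0,0],[0,0,0]]
  ]
}}

```text
clock: 22.18
eef_pos: [475.6, 131.0, 13.7]
ee_rot: [0.985, 0.173, 0.001, -0.0]
wrist_force: [-7.8, -1.8, 23.6]
grip_width: -0.2
```

```bash
python3 - <<'E'
from h import *
st()
im,d=ctrl.camera("side")
c=im[190:270,210:320]
cv2.imwrite(f"pics/s26.png",cv2.resize(c,None,fx=7,fy=7,interpolation=cv2.INTER_CUBIC))
E
```

```text
t 22.18 p [475.6 131.   13.7] F [-7.81 -1.75 23.59] T [-0.28  1.42 -0.05] g -0.2
 turn to yaw [-0.    -0.002  0.147]
```

View pics/s26.png

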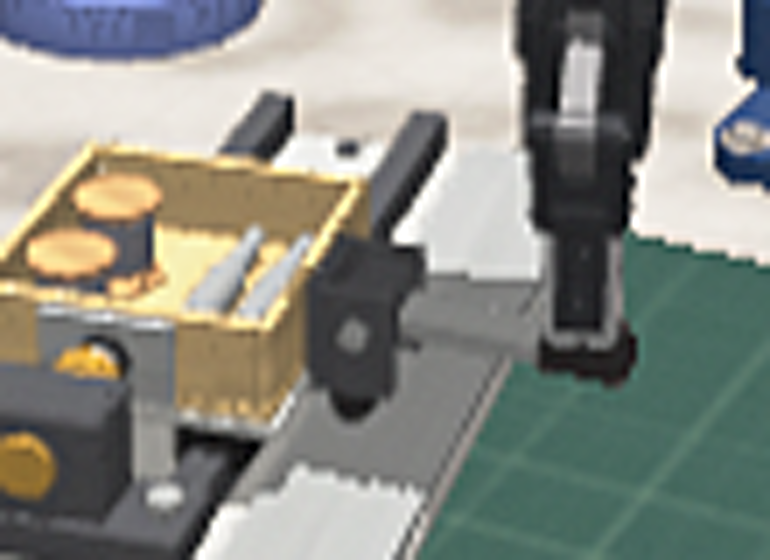

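Emit:
{"fn": "move_arm", "kwargs": {
  "moves": [
    [0,[0,0,0.7],[0,0,0]],
    [0,[0,0,0],[0,0,0]],
    [0,[0,0,0],[0,0,0]]
  ]
}}

```text
clock: 22.48
eef_pos: [475.6, 131.0, 13.1]
ee_rot: [0.985, 0.173, 0.001, -0.0]
wrist_force: [-7.6, -1.4, 26.0]
grip_width: -0.1
```

Emit:
{"fn": "move_arm", "kwargs": {
  "moves": [
    [0,[0,0,-2],[0,0,0]],
    [0,[0,0,-10],[0,0,0]],
    [0,[0,0,-30],[0,0,0]],
    [0,[0,0,-40],[0,0,0]],
    [0,[0,0,-20],[0,0,0]],
    [0,[0,0,0],[0,0,0]]
  ]
}}

```text
clock: 22.98
eef_pos: [477.4, 131.4, 118.6]
ee_rot: [0.985, 0.173, 0.004, -0.0]
wrist_force: [0.7, 0.0, -1.0]
grip_width: -0.0
```

```bash
python3 - <<'E'
from h import *
st()
im,d=ctrl.camera("side");cv2.imwrite("pics/s27raw.png",im)
c=im[190:270,210:320]
cv2.imwrite(f"pics/s27.png",cv2.resize(c,None,fx=7,fy=7,interpolation=cv2.INTER_CUBIC))
ex=np.array([.98,.199,0]);ey=np.array([-.199,.98,0])
h=np.array([532.7,142.7,52])
for a in(0,.05,.1,.15):
    print(a,[((proj("side",h-r*np.cos(a)*ex+[0,0,r*np.sin(a)])[0]-[210,190])*7).round().tolist() for r in (20,63,77)])
h=np.array([498.5,-4.2,52])+63*ex
print("start",[((proj("side",h-r*ex)[0]-[180,170])*5).round().tolist() for r in (0,20,63,77)])
E
```

```text
t 22.98 p [477.4 131.4 118.6] F [ 0.74  0.02 -0.98] T [ 0.04  0.02 -0.01] g -0.0
 turn to yaw [-0.    -0.007  0.147]
0 [[442.0, 320.0], [590.0, 340.0], [639.0, 347.0]]
0.05 [[442.0, 316.0], [590.0, 330.0], [639.0, 335.0]]
0.1 [[441.0, 313.0], [589.0, 320.0], [638.0, 323.0]]
0.15 [[441.0, 310.0], [588.0, 310.0], [637.0, 310.0]]
start [[499.0, 184.0], [542.0, 189.0], [636.0, 201.0], [667.0, 205.0]]
```

View pics/s27.png

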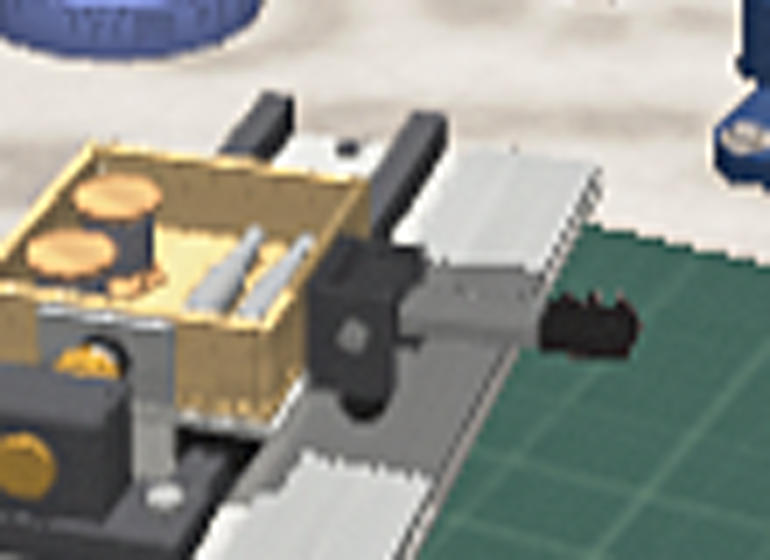

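```bash
python3 - <<'E'
from h import *
a=cv2.imread("pics/side0raw.png")[190:235,265:325]; b=cv2.imread("pics/s27raw.png")[215:260,250:310]
f=lambda x:cv2.resize(x,None,fx=12,fy=6*2,interpolation=cv2.INTER_LANCZOS4)
cv2.imwrite("pics/cmp.png",np.vstack([cv2.resize(a,(780,300),interpolation=cv2.INTER_CUBIC)[:, :],cv2.resize(b,(780,300),interpolation=cv2.INTER_CUBIC)]))
ex=np.array([.98,.199,0])
h0=np.array([498.5,-4.2,52])+63*ex; h1=np.array([532.7,142.7,52])
# bar edges subpixel: dark/bright vertical profile of tread columns
for nm,im,h,off in(("start","side0raw",h0,0),("now","s27raw",h1,0)):
    g=cv2.cvtColor(cv2.imread(f"pics/{im}.png"),cv2.COLOR_BGR2GRAY).astype(float)
    for r in (58,63,68):
        q=proj("side",h-r*ex)[0]; u=int(round(q[0])); v=int(q[1])
        print(nm,r,q.round(1),u,v-9,g[v-9:v+8,u].astype(int).tolist())
E
```

```text
start 58 [305.  209.9] 305 200 [225, 222, 220, 219, 219, 199, 138, 39, 48, 45, 43, 31, 9, 155, 238, 219, 217]
start 63 [307.2 210.2] 307 201 [222, 219, 219, 219, 188, 68, 48, 36, 44, 46, 36, 12, 111, 194, 218, 217, 219]
start 68 [309.4 210.4] 309 201 [220, 220, 218, 217, 218, 184, 72, 44, 50, 35, 41, 25, 74, 166, 217, 213, 216]
now 58 [291.8 238.3] 292 229 [95, 99, 98, 82, 31, 35, 36, 37, 34, 35, 29, 39, 76, 97, 95, 99, 103]
now 63 [294.2 238.6] 294 229 [93, 95, 77, 29, 29, 34, 37, 37, 39, 33, 34, 26, 71, 106, 104, 100, 91]
now 68 [296.7 239. ] 297 229 [94, 94, 94, 98, 87, 32, 39, 43, 35, 33, 33, 26, 69, 99, 92, 92, 94]
```

View pics/cmp.png

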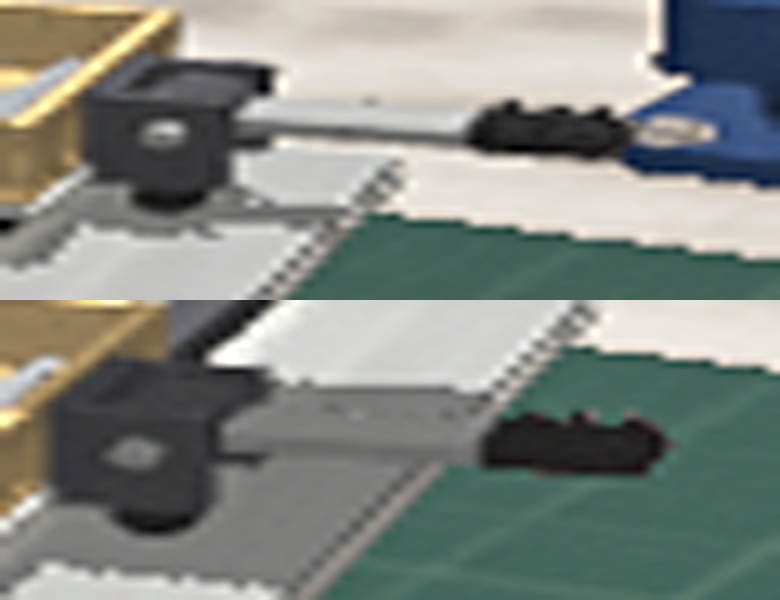

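```bash
python3 - <<'E'
from h import *
a=cv2.cvtColor(cv2.imread("pics/s18raw.png"),cv2.COLOR_BGR2GRAY);b=cv2.cvtColor(cv2.imread("pics/s27raw.png"),cv2.COLOR_BGR2GRAY)
for nm,(y0,y1,x0,x1) in dict(tray=(222,252,208,245),stop=(245,268,198,228),press=(150,200,100,170)).items():
    w=np.eye(2,3,dtype=np.float32)
    cc,w=cv2.findTransformECC(a[y0:y1,x0:x1],b[y0:y1,x0:x1],w,cv2.MOTION_TRANSLATION,(3,200,1e-5),None,3)
    print(nm,cc,w[:,2])
p=np.array([560,190,60.]);ey=np.array([-.199,.98,0])
print("px per mm of +y",proj("side",p+ey)-proj("side",p))
im=cv2.imread("pics/s27raw.png")[215:270,195:265];cv2.imwrite("pics/s27b.png",cv2.resize(im,None,fx=10,fy=10,interpolation=cv2.INTER_CUBIC))
E
```

```text
tray 0.9000025075053025 [-0.10203974 -0.20736407]
stop 0.9998475425819829 [-0.00833215  0.00682506]
press 0.9998099607639732 [ 0.00323609 -0.00134227]
px per mm of +y [[-0.16368331  0.23748103]]
```

View pics/s27b.png

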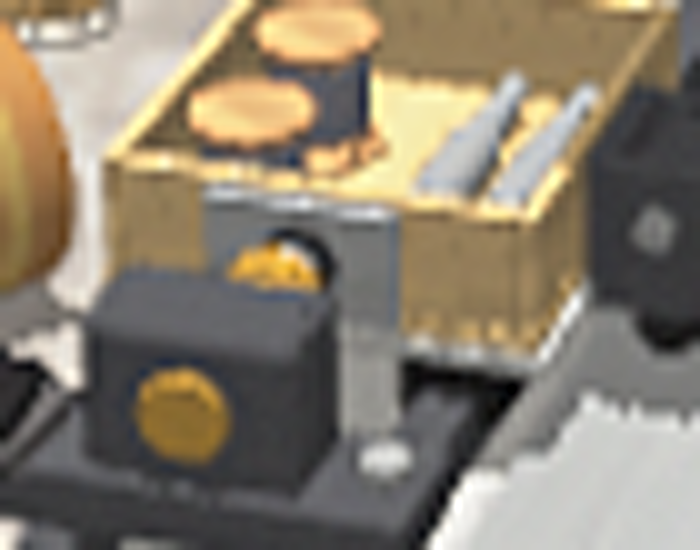

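Emit:
{"fn": "move_arm", "kwargs": {
  "moves": [
    [0,[0,0,-30],[0,0,0]],
    [0,[0,0,0],[0,0,0]],
    [0,[0,0,0],[0,0,0]],
    [0,[0,0,0],[0,0,0]]
  ]
}}

```text
clock: 23.37
eef_pos: [474.8, 130.7, 143.1]
ee_rot: [0.985, 0.173, 0.0, -0.0]
wrist_force: [-0.5, -0.3, -0.0]
grip_width: -0.0
```

```bash
python3 - <<'E'
from h import *
st(); print(ctrl.hand_in())
E
```

```text
t 23.37 p [474.8 130.7 143.1] F [-0.49 -0.31 -0.05] T [-0.05 -0.07  0.07] g -0.0
 turn to yaw [-0.    -0.     0.147]
the job is handed in; nothing more can be done
None
```

I freed the brake, pushed the carriage onto the buffer, pressed the lever down again and handed the job in at 23.4 s. No verdict is reported; the results below are my own checks.

- **Brake off:** I gripped the tread and lifted the lever to its upper stop. It stalled there when I nudged it again.
- **Push to the buffer:** I pushed at the rear wall, in 1 mm steps near the end. The force along the track rose from about 5 N (friction alone) to about 11 N. That means about 5–6 N on the pin, roughly 4.7 mm pressed in and well under 20 N. I held it there for half a second.
- **Brake on:** I pressed the lever down onto its stop with up to 26 N, which bent the stop slightly before it sprang back. In the last picture the lever lies as it did at the start, to within about 0.02 rad.
- **Carriage at the end:** By image comparison it sprang back only about 0.4 mm after the push, so the pin should still carry about 4–5 N. I could not measure that force directly. The image match was only fair because the arm's shadow moved.
- **Robot clear:** The tool is about 125 mm above the lever and touches nothing. I steered clear of the bobbin, tin and tape roll, and saw no sign that they had moved. I did not measure their final positions.

Two things disagreed or failed on the way:
- **Tool height:** The fingertips looked about 40 mm higher in the camera pictures than the reported TCP, so I used the camera heights.
- **Joint limit:** On the way to the lever the last joint reached its range limit and the move stopped short. I turned the tool by about 0.15 rad and carried on.

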